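# Sort the bag clips by length into the lidded tray

## Task

Slide the tray's lid all the way back, lay every red bag clip in the row made for its length (lying flat along the row, two side by side where there are two of a length), and once all are in, slide the lid fully shut over them. Leave the tumblers, stoppers, bottle opener and other things on the counter where they are.

Things in the scene. Friction and masses are not known exactly. Their poses are not given: they have to be found in the camera images.
- clip_short_a_mid (a point): Centre of a short bag clip: a rigid red bar with a white latch tab at one end, 60 mm long (its x axis), 16 mm wide (y), 22 mm high (z), about 30 g, standing on the counter on its 16 mm wide underside at the start (the centre is then 11 mm up). All clips look alike but for their length (60, 85 or 110 mm); at most two of each length, and some may be absent.
- clip_short_b_mid (a point): Centre of a short bag clip: a rigid red bar with a white latch tab at one end, 60 mm long (its x axis), 16 mm wide (y), 22 mm high (z), about 30 g, standing on the counter on its 16 mm wide underside at the start (the centre is then 11 mm up). All clips look alike but for their length (60, 85 or 110 mm); at most two of each length, and some may be absent.
- clip_medium_a_mid (a point): Centre of a medium bag clip: a rigid red bar with a white latch tab at one end, 85 mm long (its x axis), 16 mm wide (y), 22 mm high (z), about 30 g, standing on the counter on its 16 mm wide underside at the start (the centre is then 11 mm up). All clips look alike but for their length (60, 85 or 110 mm); at most two of each length, and some may be absent.
- clip_medium_b_mid (a point): Centre of a medium bag clip: a rigid red bar with a white latch tab at one end, 85 mm long (its x axis), 16 mm wide (y), 22 mm high (z), about 30 g, standing on the counter on its 16 mm wide underside at the start (the centre is then 11 mm up). All clips look alike but for their length (60, 85 or 110 mm); at most two of each length, and some may be absent.
- clip_long_a_mid (a point): Centre of a long bag clip: a rigid red bar with a white latch tab at one end, 110 mm long (its x axis), 16 mm wide (y), 22 mm high (z), about 30 g, standing on the counter on its 16 mm wide underside at the start (the centre is then 11 mm up). All clips look alike but for their length (60, 85 or 110 mm); at most two of each length, and some may be absent.
- clip_long_b_mid (a point): Centre of a long bag clip: a rigid red bar with a white latch tab at one end, 110 mm long (its x axis), 16 mm wide (y), 22 mm high (z), about 30 g, standing on the counter on its 16 mm wide underside at the start (the centre is then 11 mm up). All clips look alike but for their length (60, 85 or 110 mm); at most two of each length, and some may be absent.
- row_short (a point): Row for the 60 mm clips in the tray: point on its floor at the middle of its usable length. x runs along the row, away from the robot, z up. Inside it is 78 mm long (yellow floor; a grey block 20 mm high fills the far end) and about 84 mm wide: room for two clips side by side, centres about 21 mm either side of the middle line. Which row is which differs from start to start.
- row_medium (a point): Row for the 85 mm clips in the tray: point on its floor at the middle of its usable length. x runs along the row, away from the robot, z up. Inside it is 103 mm long (yellow floor; a grey block 20 mm high fills the far end) and about 84 mm wide: room for two clips side by side, centres about 21 mm either side of the middle line. Which row is which differs from start to start.
- row_long (a point): Row for the 110 mm clips in the tray: point on its floor at the middle of its usable length. x runs along the row, away from the robot, z up. Inside it is 128 mm long (yellow floor) and about 84 mm wide: room for two clips side by side, centres about 21 mm either side of the middle line. Which row is which differs from start to start.
- tray: White tray fixed to the counter; origin: underside, centre of its compartment; x away from the robot. Compartment 128 (x) by 286 mm inside, floor 4 mm and rim 30 mm above the counter; row middles at y = -86, 0, 86 mm, parted by ridges 3 mm wide, 6 mm high. Behind it (x 70 to 210 mm) a closed deck 30 mm high, over which the open lid lies. Side runners rise to 38 mm.
- lid (a joint): Flat blue lid sliding along the tray's x axis: 0 m = fully shut over the rows, 0.14 m = fully open (back over the deck, away from the robot), with stops at both ends. It stays where left; about 1.5 N moves it. Top face 36 mm above the counter. It starts shut or up to 50 mm open.
- lid_grip (a point): Centre of the lid's white grip bar, 14 mm thick (along tray x), 64 mm long (along tray y), 22 mm high, rising from 36 to 58 mm above the counter; this point is 47 mm above the counter. Same axes as the tray; moves with the lid.
- cork_stopper: Bystander, to be left alone: cork stopper, 22 mm across, 28 mm high; origin at the centre of its underside.
- steel_stopper: Bystander, to be left alone: steel bottle stopper, 22 mm across, 28 mm high; origin at the centre of its underside.
- blue_tumblers: Bystander, to be left alone: stack of three blue tumblers, 68 mm across, 141 mm high; origin at the centre of its underside.
- red_tumblers: Bystander, to be left alone: stack of two red tumblers, 68 mm across, 113 mm high; origin at the centre of its underside.
- bottle_opener: Bystander, to be left alone: flat bottle opener with dark wooden handle, about 135 mm long, 10 mm high (origin at its underside, near the middle).
There are look-alikes about, which are no part of the job. What is shaped like the part that bears clip_long_b_mid but blue, green or purple is not meant.

How it is judged:
By the outcome, as a careful person would: the job done as asked, in the order asked, and still so for the second after the job is handed in, with the robot touching nothing.
Of clip_short_a, clip_short_b, clip_medium_a, clip_medium_b, clip_long_a, clip_long_b only 4 to 6 are there at a start; the rules pass over those that are not, and their reading is None.
At some moment in a run one of clip_short_a, clip_short_b, clip_medium_a, clip_medium_b, clip_long_a, clip_long_b may be knocked a few centimetres aside while the robot is not near it.
Once in a run the grip may slacken for a moment while it holds something.
It also fails if it takes over 208 s, if anything falls off the work surface, if the arm or the gripper's body presses on something with over 40 N, if the wrist force passes 120 N, or if a joint passes its speed limit or range.

## Robot

A 6-joint arm with a two-finger parallel gripper is mounted at the origin on the work surface. World frame = base frame: x ahead of the robot, y to its left, z up, the work surface at z = 0. Lengths are in m, angles in rad, forces in N, time in s.
With the tool pointing down it reaches from about 0.35 to 1 m from the base axis. Payload 7.1 kg.
Tool frame: the origin (TCP) lies midway between the tips of the shut fingers; the grasp point (between the pads) lies 19 mm behind it; z points along the fingers, y is the direction in which the jaws open and shut (so a half turn about z gives the same grasp; the last joint's range is limited). The gripper opens to 85 mm and grips with 20 to 120 N. Pads are 22 mm wide; open, the fingers measure 114 mm over their backs; the gripper's body (76 mm by 85 mm) begins 54 mm behind the grasp point. The pads swing forward as they close: fully open they stand 13 mm farther back than shut.
Start: joints at [-1.135, 0.423, 1.63, -0, 1.089, -0.019], TCP at [0.275, -0.561, 0.231] pointing down, gripper open.
Joint ranges: [-3, 3], [-0.9, 2.11], [0.09, 2.58], [-1.31, 4.45], [0.11, 2.69], [-2.54, 2.54]. Speed limits (rad/s): [2.39, 2.39, 3.01, 3.14, 3.14, 3.14].

## Interface

Orientations are given as a unit quaternion [w, x, y, z].
In Python, from plant import readout, viewer, workorder gives the robot as it stands. The module is installed in compiled form; this text tells all that it offers.
- The arm moves only by the tool apply_moves, never from a script. Its argument "commands" is text: rows parted by semicolons, each of 6 numbers parted by spaces: the shift along the tool's x, y, z in mm, then the turn, a rotation vector about the tool's x, y, z in degrees. In form: tx ty tz ax ay az; .... A call has 1 to 5 rows; each row shifts and turns the commanded pose from where the row before left it, along the tool's axes as they then stand; what a row does not reach is not made up. A row lasts 1/12 s, in which the tool goes at most 41.7 mm and 7.16 degrees, less where a joint would pass 70% of its speed; a pose out of reach is approached as far as the arm can. A call is refused whole if a number of a shift passes 41.7 or a number of a turn 7.16, either way. A call with a gripper value outside its range is refused whole. "fingers" is the closure, from 0 (fully open) to 1 (shut), set as the call begins (left out, the last holds). The fingers move at their own pace and stop on an object; the grip force is fixed at half the most. Time passes only in rows, so rows that do not move let the fingers close. It gives the time, the measured TCP pose, the force and the opening at its end, in the units of the state.
- readout.sense(): the state, without advancing time (a new reading comes with each control period).
- viewer.read_camera(name): name is "side" or "top"; returns a dict with "pixels" (400x640x3 uint8, red, green, blue), "z_map" (400x640 float32, m along the optical axis (not along the pixel's ray), 0 where there is no reading), "mtx" (3x3 intrinsics, pixels), "distortion" ([k1, k2, p1, p2, k3] as OpenCV has them; the pictures are not rectified), "xyz" and "rotation" of the camera in the world. Camera axes: x right, y up, looking along -z (the intrinsics and any distortion apply to the point x, -y, -z); pixel columns grow to the right and rows downward; lengths in m; the calibration is good to about 2 mm. A picture is of the moment at which its call begins.
- workorder.sign_off(): hands the job in, once; it reports no verdict.
The state is a dict: "time_s": time; "qpos": joint angles; "dq": joint speeds; "effort": joint torques, N m; "position": TCP position; "orientation": TCP orientation; "force": force on the tool from outside, world axes, zero at the start; "moment": the same for the moment, N m; "grip_width": finger opening in m.
Only numpy, scipy, OpenCV 4.12 (cv2) and the standard library are available. Lean on these libraries where they do the work, as an engineer would, in place of code of your own. Each camera call takes 0.05 s, during which the arm holds its last target.

## Working session

There is one attempt and no reset: what is moved stays moved. The work goes in short steps, Python scripts to look and compute and a tool call to move; the robot and the scene stay as the last step left them, time stands still between calls to the robot, and variables do not carry over. Pictures are saved under pics/ and viewed, and the job is handed in when it is done.

Besides the shell and the picture viewer there is one more tool, called after "Request:" in YAML: its name, and indented under it one key for each argument. apply_moves: Moves the arm, as the interface text tells. Its arguments: {"type":"object","properties":{"commands":{"type":"string"},"fingers":{"type":"number"}},"required":["commands"]}

```bash
mkdir -p pics; cat > h.py <<'E'
import numpy as np, cv2
from plant import readout, viewer, workorder
def cam(n):
    c=viewer.read_camera(n); return c
def save(c,f): cv2.imwrite('pics/'+f,c['pixels'][:,:,::-1])
def ray(c,uv):
    p=cv2.undistortPoints(np.array(uv,float).reshape(-1,1,2),np.array(c['mtx']),np.array(c['distortion']))[:,0]
    d=np.c_[p[:,0],-p[:,1],-np.ones(len(p))]
    return d@np.array(c['rotation']).T
def onplane(c,uv,z):
    d=ray(c,uv);o=np.array(c['xyz']); t=(z-o[2])/d[:,2]
    return o+d*t[:,None]
def proj(c,P):
    P=np.atleast_2d(P); q=(P-np.array(c['xyz']))@np.array(c['rotation'])
    q=q*[1,-1,-1]
    return cv2.projectPoints(q,np.zeros(3),np.zeros(3),np.array(c['mtx']),np.array(c['distortion']))[0][:,0]
E
python3 - <<'E'
from h import *
for n in('top','side'):
    c=cam(n);save(c,n+'0.png');print(n,c['xyz'],c['rotation'],c['mtx'],c['distortion'])
print(readout.sense())
E
```

```text
top [ 0.4713511  -0.07006621  1.06822363] [ 0.71432617  0.017018   -0.02820753 -0.69903708] [[405.37301244   0.         324.78073722]
 [  0.         405.37301244 194.89927323]
 [  0.           0.           1.        ]] [0.00941877 0.         0.         0.         0.        ]
side [-0.08304189  0.63543775  0.77464964] [-0.31814489 -0.15194485  0.42064115  0.83591723] [[455.04130279   0.         320.24196366]
 [  0.         455.04130279 199.92829951]
 [  0.           0.           1.        ]] [-0.03852439  0.          0.          0.          0.        ]
{'time_s': 0.1, 'qpos': array([-1.13501640e+00,  4.23772142e-01,  1.63060275e+00,  4.22084756e-06,
        1.08858906e+00, -1.90175742e-02]), 'dq': array([ 0.00065629, -0.00231813, -0.00141466,  0.00152998,  0.0012434 ,
        0.00055602]), 'effort': array([ 1.77818245e-03, -5.58425367e+01, -2.82445353e+01,  1.29023474e-05,
        2.95125916e-03, -9.20066753e-06]), 'position': array([ 0.27435954, -0.56102161,  0.23062285]), 'orientation': array([-6.71206634e-04,  9.74256119e-01,  2.25442997e-01, -1.40016649e-04]), 'force': array([-0.26793074,  0.14726455,  0.25423657]), 'moment': array([ 0.00097621, -0.01618835, -0.04931503]), 'grip_width': 0.08525442645383079}
```

```bash
cat >> h.py <<'E'
from scipy.spatial.transform import Rotation as R
_rc=viewer.read_camera
def cam(n):
    c=dict(_rc(n)); q=np.array(c['rotation']); c['rotation']=R.from_quat(q[[1,2,3,0]]).as_matrix(); return c
E

```

```text
(no output)
```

View pics/top0.png

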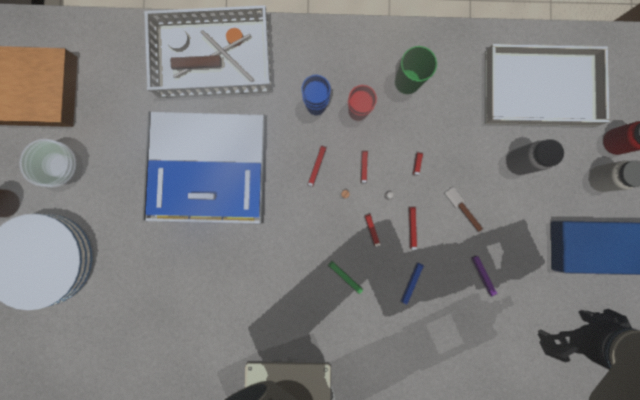

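View pics/side0.png

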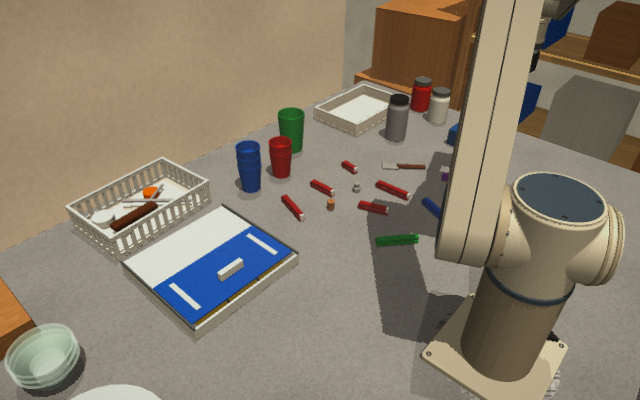

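The top view shows five red clips near (317,166), (364,167), (418,163), (372,229) and (413,228). The tray lid is at (205,190), with its grip at (201,196).

```bash
cat >> h.py <<'E'
def clips(c,zt=0.022,box=None):
    im=c['pixels'].astype(int); hsv=cv2.cvtColor(c['pixels'],cv2.COLOR_RGB2HSV)
    m=(((hsv[...,0]<8)|(hsv[...,0]>172))&(hsv[...,1]>140)&(hsv[...,2]>50)).astype(np.uint8)
    n,l,s,ct=cv2.connectedComponentsWithStats(m)
    out=[]
    for i in range(1,n):
        if s[i,4]<40: continue
        v,u=np.where(l==i); P=onplane(c,np.c_[u,v],zt)[:,:2]
        (cx,cy),(w,h),a=cv2.minAreaRect((P*1000).astype(np.float32))
        if w<h: w,h=h,w; a+=90
        out.append((u.mean(),v.mean(),cx,cy,w,h,(a+90)%180-90,s[i,4]))
    return out
E
python3 - <<'E'
from h import *
c=cam('top')
for o in clips(c): print(np.round(o,1))
hsv=cv2.cvtColor(c['pixels'],cv2.COLOR_RGB2HSV)
m=((hsv[...,0]>105)&(hsv[...,0]<125)&(hsv[...,1]>150)&(hsv[...,2]>60)).astype(np.uint8)
n,l,s,ct=cv2.connectedComponentsWithStats(m)
for i in range(1,n):
    if s[i,4]>100: 
        v,u=np.where(l==i);P=onplane(c,np.c_[u,v],0.036)[:,:2]*1000
        r=cv2.minAreaRect(P.astype(np.float32));print(s[i],r, np.round(cv2.boxPoints(r)))
im=cv2.resize(c['pixels'][100:300,130:480],None,fx=2.2,fy=2.2,interpolation=cv2.INTER_CUBIC);cv2.imwrite('pics/z1.png',im[:,:,::-1])
# z map of grip etc
print(onplane(c,[[201,196],[148,222],[262,222],[150,113],[264,114]],0.036)*1000)
E
```

```text
[ 633.   140.9  700.4 -891.7   51.2   17.    28.7   87. ]
[ 418.   161.9  629.7 -326.9   44.1   10.2  -12.1   65. ]
[314.4 171.6 601.6 -58.8  58.6   6.6 -17.   47. ]
[ 4.127e+02  2.277e+02  4.620e+02 -3.154e+02  9.530e+01  1.030e+01
  4.000e-01  1.630e+02]
[ 369.4  221.6  472.2 -202.1   30.7   10.3   16.8   48. ]
[ 146  162   54   52 1811] ((547.639404296875, 300.7217712402344), (128.31614685058594, 131.9991455078125), 89.73410034179688) [[481. 237.]
 [613. 236.]
 [614. 365.]
 [482. 365.]]
[233 186  26  30 289] ((519.8125610351562, 113.89784240722656), (60.873451232910156, 76.09171295166016), 87.43128967285156) [[480.  85.]
 [556.  82.]
 [559. 143.]
 [483. 146.]]
[ 594  224   46   49 1052] ((420.6799621582031, -831.920166015625), (114.75617980957031, 122.6031723022461), 88.25619506835938) [[ 358. -887.]
 [ 480. -891.]
 [ 484. -776.]
 [ 361. -773.]]
[[527.89612282 228.1556313   36.        ]
 [459.41083482 357.99658049  36.        ]
 [465.33048801  71.89965015  36.        ]
 [737.87446654 366.33199882  36.        ]
 [743.02369778  75.30349951  36.        ]]
```

View pics/z1.png

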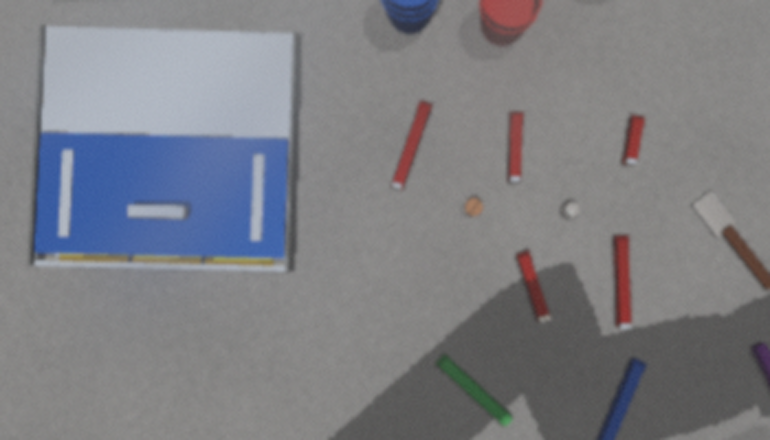

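```bash
cat >> h.py <<'E'
def comps(m,c,zt,amin=40):
    n,l,s,ct=cv2.connectedComponentsWithStats(m.astype(np.uint8)); out=[]
    for i in range(1,n):
        if s[i,4]<amin: continue
        v,u=np.where(l==i); P=onplane(c,np.c_[u,v],zt)[:,:2]*1000
        (cx,cy),(w,h),a=cv2.minAreaRect(P.astype(np.float32))
        if w<h: w,h=h,w; a+=90
        out.append(np.round((u.mean(),v.mean(),cx,cy,w,h,(a+90)%180-90,s[i,4]),1))
    return out
def redmask(c):
    im=c['pixels'].astype(int); r,g,b=im[...,0],im[...,1],im[...,2]
    return (r>1.6*np.maximum(g,b))&(r>35)
def clips(c,zt=0.022,lo=300,hi=440,vlo=130,vhi=260):
    """axis by red pixels; ends incl. white tab; all at plane zt"""
    m=redmask(c).astype(np.uint8); n,l,s,ct=cv2.connectedComponentsWithStats(m); out=[]
    g=c['pixels'].min(axis=2).astype(np.float32)
    for i in range(1,n):
        if s[i,4]<40: continue
        v,u=np.where(l==i)
        if not(lo<u.mean()<hi and vlo<v.mean()<vhi): continue
        P=onplane(c,np.c_[u,v],zt)*1000; mu=P[:,:2].mean(0)
        w,V=np.linalg.eigh(np.cov((P[:,:2]-mu).T)); d=V[:,1]; d=d*np.sign(d[0])
        t=(P[:,:2]-mu)@d; a=np.degrees(np.arctan2(d[1],d[0])); e0,e1=t.min()-1.3,t.max()+1.3
        prof=[]
        for k in (-1,1):
            e=e0 if k<0 else e1
            q=[np.r_[(mu+d*(e+k*x))/1000,zt] for x in range(0,16,2)]
            uv=proj(c,np.array(q)).astype(np.float32)
            prof.append(cv2.remap(g,uv[:,0].copy()[None],uv[:,1].copy()[None],cv2.INTER_LINEAR)[0].astype(int))
        out.append(dict(px=np.round([u.mean(),v.mean()],1),e0=np.round(mu+d*e0,1),e1=np.round(mu+d*e1,1),len=round(e1-e0,1),yaw=round(a,1),n=len(u),near=prof[0],far=prof[1]))
    return out
E
python3 - <<'E'
from h import *
c=cam('top')
for o in clips(c): print(o)
im=c['pixels'].astype(int)
m=im.min(axis=2)>110; m[:165]=0; m[215:]=0; m[:,:152]=0; m[:,260:]=0
print('white on lid');[print(x) for x in comps(m,c,0.058,20)]
b=(im[...,2]>1.7*im[...,0])&(im[...,2]>60); b|=m; b[:,:140]=0;b[:,270:]=0; b[:150]=0;b[225:]=0
print('lid',comps(b,c,0.036,500))
tr=im.min(axis=2)>95; tr[:105]=0;tr[165:]=0;tr[:,:140]=0;tr[:,275:]=0
print('deck',comps(tr,c,0.030,500))
E
```

```text
{'px': array([317. , 164.5]), 'e0': array([570., -49.]), 'e1': array([664.7, -79. ]), 'len': np.float64(99.3), 'yaw': np.float64(-17.6), 'n': 178, 'near': array([106, 137, 155, 145, 131, 125, 129, 132]), 'far': array([ 76,  95, 116, 128, 133, 133, 132, 132])}
{'px': array([364.1, 165.5]), 'e0': array([ 580.9, -186.5]), 'e1': array([ 654.3, -186.6]), 'len': np.float64(73.4), 'yaw': np.float64(-0.0), 'n': 131, 'near': array([117, 146, 161, 144, 130, 126, 131, 133]), 'far': array([ 74,  85, 106, 122, 129, 131, 131, 132])}
{'px': array([418. , 161.9]), 'e0': array([ 605.3, -322.8]), 'e1': array([ 655.1, -331.8]), 'len': np.float64(50.7), 'yaw': np.float64(-10.3), 'n': 100, 'near': array([106, 141, 151, 138, 125, 118, 125, 130]), 'far': array([ 80, 105, 126, 134, 136, 135, 134, 135])}
{'px': array([412.8, 226.5]), 'e0': array([ 410.5, -316.4]), 'e1': array([ 513.5, -313. ]), 'len': np.float64(103.0), 'yaw': np.float64(1.9), 'n': 224, 'near': array([112, 145, 159, 145, 123, 103,  91,  86]), 'far': array([ 82, 107, 126, 130, 131, 131, 132, 134])}
{'px': array([371.6, 228.4]), 'e0': array([ 418.2, -221.1]), 'e1': array([ 490.3, -196. ]), 'len': np.float64(76.4), 'yaw': np.float64(19.2), 'n': 146, 'near': array([ 69,  97, 117, 119, 105,  94,  88,  87]), 'far': array([ 69,  92, 115, 129, 135, 136, 135, 134])}
white on lid
[ 1.594e+02  1.877e+02  5.457e+02  3.251e+02  9.730e+01  1.240e+01
 -3.000e-01  2.010e+02]
[246.5 189.5 545.5 109.9  97.5  12.4   1.9 213. ]
[200.8 195.6 526.7 223.   61.9  14.9 -88.7 161. ]
lid [array([ 202.4,  188.5,  547.6,  223.9,  286. ,  137. ,   89.9, 5895. ])]
deck [array([ 207.7,  133.3,  687.3,  220.9,  344.8,  154.2,  -88.5, 7774. ])]
```

Request:
apply_moves:
  commands: "0 0 -10 0 0 6.5; 0 0 0 0 0 6.5; 0 0 0 0 0 6.5; 0 0 0 0 0 6.5; 0 0 0 0 0 0"
  fingers: 1

```text
time_s: 0.62
position: [0.2745, -0.5613, 0.2412]
orientation: [-0.0, 1.0, -0.002, -0.0]
force: [-0.8, 0.2, -0.4]
grip_width: 0.0251
```

Request:
apply_moves:
  commands: "10 -39 0 0 0 0; 10 -39 0 0 0 0; 10 -39 0 0 0 0; 10 -39 0 0 0 0; 10 -39 0 0 0 0"

```text
time_s: 1.03
position: [0.3243, -0.3646, 0.2412]
orientation: [-0.0, 1.0, 0.002, 0.0]
force: [1.5, -0.5, -0.4]
grip_width: 0.0002
```

Request:
apply_moves:
  commands: "10 -39 0 0 0 0; 10 -39 0 0 0 0; 10 -39 0 0 0 0; 10 -39 0 0 0 0; 10 -39 0 0 0 0"

```text
time_s: 1.45
position: [0.3742, -0.1696, 0.2415]
orientation: [0.0, 1.0, 0.002, 0.0]
force: [1.1, -0.6, 0.5]
grip_width: 0.0001
```

Request:
apply_moves:
  commands: "10 -39 0 0 0 0; 10 -39 0 0 0 0; 10 -39 0 0 0 0; 10 -39 0 0 0 0; 10 -39 0 0 0 0"

```text
time_s: 1.87
position: [0.424, 0.0258, 0.2416]
orientation: [0.0, 1.0, 0.003, 0.0]
force: [1.0, -2.4, 0.9]
grip_width: -0.0002
```

Request:
apply_moves:
  commands: "10 -39 20 0 0 0; 10 -39 20 0 0 0; 10 -39 20 0 0 0; 10 -39 20 0 0 0; 3 -6 20 0 0 0"

```text
time_s: 2.28
position: [0.4658, 0.1792, 0.1469]
orientation: [-0.001, 1.0, 0.004, 0.002]
force: [1.2, -0.3, 0.8]
grip_width: -0.0002
```

Request:
apply_moves:
  commands: "5 -14 30 0 0 0; 5 -14 30 0 0 0; 6 -6 30 0 0 0; 0 0 7 0 0 0; 0 0 0 0 0 0"

```text
time_s: 2.7
position: [0.4781, 0.2078, 0.0481]
orientation: [0.001, 1.0, 0.002, -0.002]
force: [-1.2, -0.2, 0.3]
grip_width: 0.0001
```

```bash
python3 - <<'E'
from h import *
print(readout.sense()['position'])
c=cam('side');im=cv2.resize(c['pixels'][170:370,80:380],None,fx=2.6,fy=2.6);cv2.imwrite('pics/s1.png',im[:,:,::-1])
E
```

```text
[0.47814869 0.20781885 0.0480602 ]
```

View pics/s1.png

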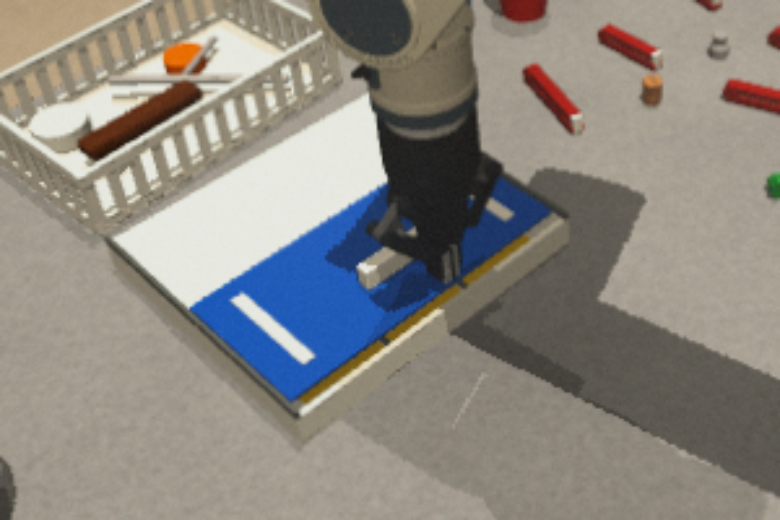

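Request:
apply_moves:
  commands: "0 -15 4 0 0 0; 15 0 0 0 0 0; 15 0 0 0 0 0; 15 0 0 0 0 0; 15 0 0 0 0 0"

```text
time_s: 3.17
position: [0.5405, 0.2232, 0.0485]
orientation: [-0.0, 1.0, 0.001, 0.0]
force: [-2.9, 1.4, -1.5]
grip_width: -0.0002
```

Request:
apply_moves:
  commands: "15 0 0 0 0 0; 15 0 0 0 0 0; 10 0 0 0 0 0; 10 0 0 0 0 0; 0 0 0 0 0 0"

```text
time_s: 3.58
position: [0.5925, 0.2234, 0.048]
orientation: [-0.001, 1.0, 0.0, 0.002]
force: [0.2, -0.5, 0.7]
grip_width: 0.0001
```

```bash
cat > lid.py <<'E'
from h import *
import sys
print(readout.sense()['position'])
c=cam('top');im=cv2.resize(c['pixels'][100:240,135:280],None,fx=4,fy=4,interpolation=cv2.INTER_CUBIC);cv2.imwrite('pics/'+sys.argv[1],im[:,:,::-1])
E
python3 lid.py l1.png
```

```text
[0.59246997 0.22339724 0.04796516]
```

View pics/l1.png

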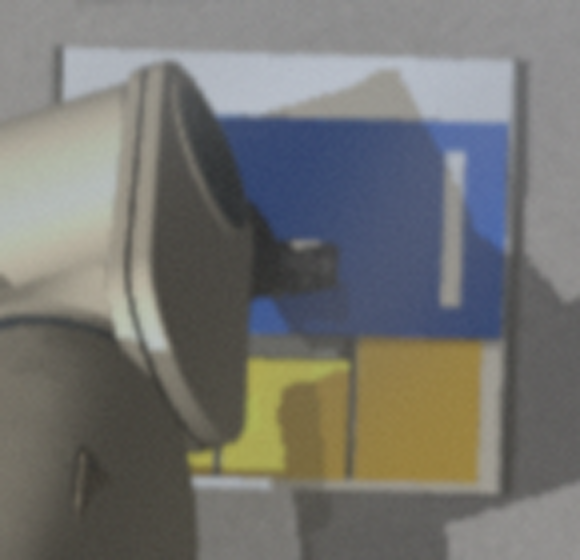

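The lid is moving. About 40 mm of deck is left behind it, and the middle row's grey block is showing at (300,345).

Request:
apply_moves:
  commands: "15 0 0 0 0 0; 15 0 0 0 0 0; 8 0 0 0 0 0; 4 0 0 0 0 0; 0 0 0 0 0 0"

```text
time_s: 4.05
position: [0.6322, 0.2235, 0.0463]
orientation: [-0.0, 1.0, 0.0, 0.0]
force: [-0.7, 0.5, 0.6]
grip_width: -0.0001
```

Request:
apply_moves:
  commands: "5 0 0 0 0 0; 5 0 0 0 0 0; 4 0 0 0 0 0; 0 0 0 0 0 0"

```text
time_s: 4.38
position: [0.6352, 0.2233, 0.0455]
orientation: [0.002, 1.0, 0.0, -0.011]
force: [-34.7, 1.8, 27.4]
grip_width: 0.0003
```

Request:
apply_moves:
  commands: "4 0 0 0 0 0; 3 0 0 0 0 0; 3 0 0 0 0 0; 0 0 0 0 0 0"

```text
time_s: 4.72
position: [0.6355, 0.2231, 0.0454]
orientation: [0.003, 1.0, 0.0, -0.021]
force: [-67.6, 3.2, 51.8]
grip_width: -0.0003
```

At the stop, so I back off.

Request:
apply_moves:
  commands: "-15 0 0 0 0 0; -20 0 0 0 0 0; 0 0 -35 0 0 0; -10 20 -40 0 0 0; -20 30 -10 0 0 0"
  fingers: 0.3

```text
time_s: 5.13
position: [0.596, 0.1781, 0.1328]
orientation: [-0.002, 1.0, 0.002, 0.005]
force: [1.6, 0.1, 1.5]
grip_width: 0.0593
```

Request:
apply_moves:
  commands: "-12 39 -2 0 0 0; -12 39 0 0 0 0; -12 39 0 0 0 0; -12 39 0 0 0 0; -12 39 0 0 0 0"

```text
time_s: 5.55
position: [0.5311, -0.0211, 0.1299]
orientation: [0.0, 1.0, 0.001, 0.0]
force: [-0.2, -0.7, 0.2]
grip_width: 0.0598
```

Request:
apply_moves:
  commands: "-6 39 0 0 0 0; -6 39 0 0 0 0; 0 39 0 0 0 0; 0 30 0 0 0 0; 0 0 0 0 0 0"

```text
time_s: 5.97
position: [0.5206, -0.1716, 0.1301]
orientation: [0.001, 1.0, -0.001, 0.001]
force: [0.2, -0.8, -0.2]
grip_width: 0.0596
```

```bash
python3 - <<'E'
from h import *
print(readout.sense()['position'],readout.sense()['orientation'])
c=cam('top');save(c,'t2.png');im=cv2.resize(c['pixels'][100:240,135:280],None,fx=4,fy=4,interpolation=cv2.INTER_CUBIC);cv2.imwrite('pics/l2.png',im[:,:,::-1])
for o in clips(c): print(o)
E
```

```text
[ 0.52057774 -0.17155627  0.13014959] [ 9.21829628e-04  9.99997839e-01 -1.39296367e-03  1.23780143e-03]
{'px': array([316.9, 164.7]), 'e0': array([570., -49.]), 'e1': array([664.7, -79.1]), 'len': np.float64(99.3), 'yaw': np.float64(-17.6), 'n': 181, 'near': array([105, 135, 153, 145, 132, 124, 127, 130]), 'far': array([ 74,  94, 117, 128, 132, 133, 133, 133])}
{'px': array([418.1, 161.7]), 'e0': array([ 605.2, -323.1]), 'e1': array([ 655.1, -331.7]), 'len': np.float64(50.7), 'yaw': np.float64(-9.8), 'n': 101, 'near': array([109, 143, 155, 139, 116,  97,  97, 102]), 'far': array([ 82, 105, 126, 133, 135, 135, 135, 134])}
{'px': array([369.6, 222.1]), 'e0': array([ 454.1, -211.4]), 'e1': array([ 486. , -195.2]), 'len': np.float64(35.9), 'yaw': np.float64(27.0), 'n': 49, 'near': array([ 74,  87,  97, 101, 105, 106, 106, 106]), 'far': array([54, 60, 65, 70, 73, 73, 73, 76])}
```

View pics/l2.png

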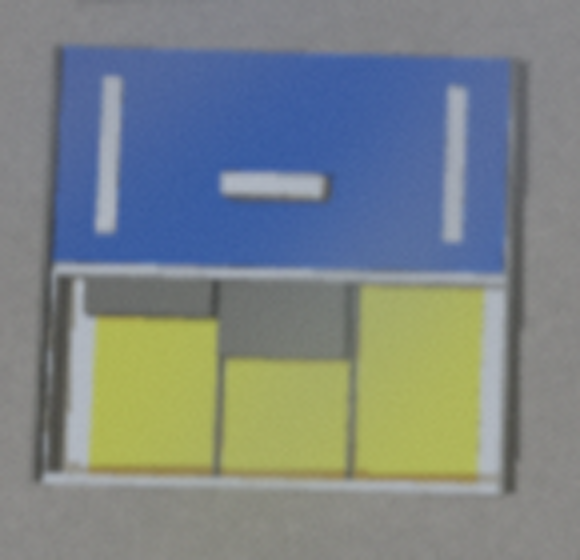

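View pics/t2.png

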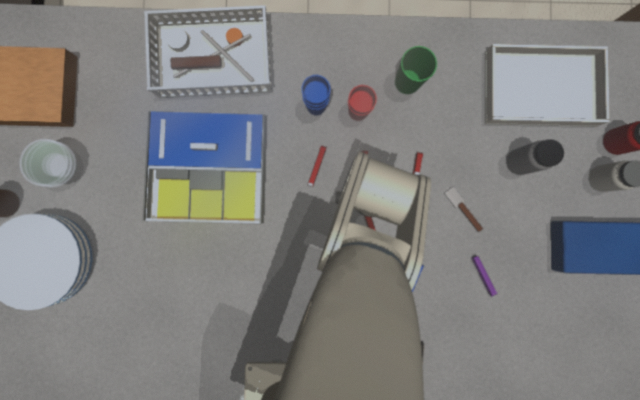

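Lid is fully open. In the crop the rows from left to right are medium (155,395), short (285,415) and long (420,380).

```bash
python3 - <<'E'
from h import *
c=cam('top')
def w(p,z): return np.round(onplane(c,np.array(p)/4+[135-.4,100-.4],z)*1000,1)[:,:2]
print('ridge tops z10', w([[215,470],[217,320],[349,475],[351,365]],.010))
print('yellow far/near corners z4', w([[92,318],[215,318],[222,360],[347,360],[358,287],[483,290],[477,478],[356,475]],.004))
print('front wall top inner z30',w([[45,473],[497,484]],.030))
print('grip z58',w([[272,185]],.058))
im=c['pixels'].astype(int)
y=(im[...,0]>1.4*im[...,2])&(im[...,1]>1.3*im[...,2]); y[:160]=0;y[225:]=0;y[:,:140]=0;y[:,270:]=0
for o in comps(y,c,.004,100): print(o)
b=(im[...,2]>1.7*im[...,0])&(im[...,2]>60); b[:,:140]=0;b[:,270:]=0; b[:105]=0;b[225:]=0
print('lid',comps(cv2.morphologyEx(b.astype(np.uint8),cv2.MORPH_CLOSE,np.ones((9,9))),c,0.036,500))
E
```

```text
ridge tops z10 [[473.9 266. ]
 [571.4 268.8]
 [472.5 179.6]
 [544.  181. ]]
yellow far/near corners z4 [[571.4 351.9]
 [573.3 272.1]
 [545.8 266.4]
 [547.6 185.1]
 [595.9 179.7]
 [595.8  97.8]
 [472.3  97.8]
 [472.6 176.5]]
front wall top inner z30 [[469.7 366.4]
 [468.7  80.8]]
grip z58 [[652.4 222.9]]
[2.391e+02 1.957e+02 5.334e+02 1.393e+02 1.235e+02 8.040e+01 1.200e+00
 1.452e+03]
[1.731e+02 1.984e+02 5.217e+02 3.100e+02 1.020e+02 7.980e+01 1.200e+00
 1.201e+03]
[205.9 204.1 509.1 223.6  81.1  76.8  89.6 911. ]
lid [array([ 204.9,  139.6,  673.1,  223.8,  284. ,  136.5,  -89.9, 5872. ])]
```

Request:
apply_moves:
  commands: "31 5 0 0 0 0; 31 5 10 0 0 0; 30 5 30 0 0 0; 0 0 30 0 0 0; 0 0 30 0 0 0"

```text
time_s: 6.48
position: [0.6136, -0.1801, 0.0296]
orientation: [0.0, 1.0, 0.002, 0.001]
force: [-0.5, -0.0, -0.3]
grip_width: 0.0599
```

Request:
apply_moves:
  commands: "0 0 15 0 0 0; 0 0 8 0 0 0; 0 0 3 0 0 0; 0 0 0 0 0 0"

```text
time_s: 6.82
position: [0.6116, -0.181, 0.0046]
orientation: [-0.0, 1.0, 0.001, 0.0]
force: [-0.9, 0.3, -0.2]
grip_width: 0.0593
```

Request:
apply_moves:
  commands: "1 5 1 0 0 0; 0 0 0 0 0 0"

```text
time_s: 6.98
position: [0.6138, -0.1876, 0.005]
orientation: [0.001, 1.0, 0.0, 0.002]
force: [0.2, -0.1, -1.1]
grip_width: 0.0599
```

```bash
cat > look.py <<'E'
from h import *
import sys
c=cam('side'); s=readout.sense(); p=s['position']; print(np.round(p,4),s['grip_width'])
u,v=proj(c,[p])[0]; u=int(np.clip(u,80,560));v=int(np.clip(v,60,340))
im=cv2.resize(c['pixels'][v-60:v+60,u-80:u+80],None,fx=4,fy=4,interpolation=cv2.INTER_CUBIC);cv2.imwrite('pics/'+sys.argv[1],im[:,:,::-1])
E
python3 look.py a1.png
```

```text
[ 0.6136 -0.1874  0.0049] 0.05975371174306561
```

View pics/a1.png

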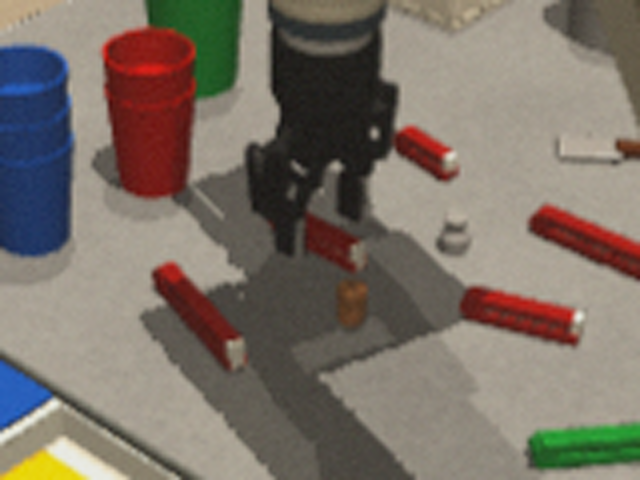

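The fingers straddle the clip. Closing.

Request:
apply_moves:
  commands: "0 0 1 0 0 0; 0 0 0 0 0 0; 0 0 0 0 0 0; 0 0 0 0 0 0; 0 0 0 0 0 0"
  fingers: 1

```text
time_s: 7.45
position: [0.6128, -0.1867, 0.0028]
orientation: [0.0, 1.0, 0.001, 0.0]
force: [-0.4, 0.2, 3.3]
grip_width: 0.0144
```

Request:
apply_moves:
  commands: "0 0 -20 0 0 0; 0 0 -40 0 0 0; 0 0 -30 0 0 0; 0 0 0 0 0 0"

```text
time_s: 7.78
position: [0.6162, -0.1877, 0.0984]
orientation: [0.001, 1.0, 0.001, 0.005]
force: [1.0, -1.2, 0.1]
grip_width: 0.0148
```

```bash
python3 look.py a2.png
```

```text
[ 0.6149 -0.1873  0.0959] 0.01442835540284545
```

View pics/a2.png

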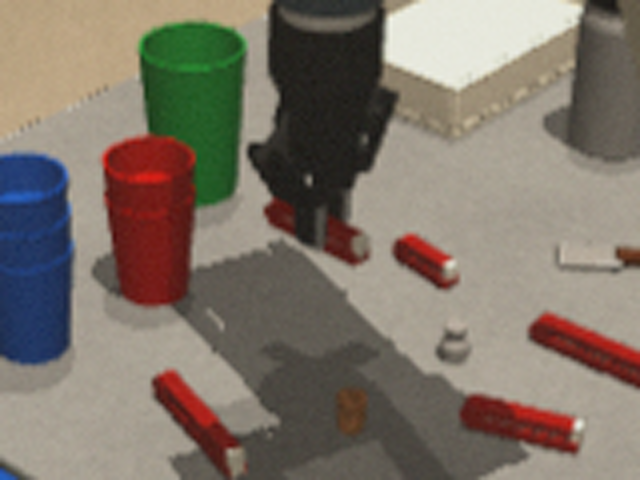

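Request:
apply_moves:
  commands: "-7 -38 0 0 0 0; -7 -38 0 0 0 0; -7 -38 0 0 0 0; -7 -38 0 0 0 0; -7 -38 0 0 0 0"

```text
time_s: 8.25
position: [0.5757, 0.0049, 0.091]
orientation: [-0.0, 1.0, 0.0, -0.001]
force: [0.1, -0.0, -0.8]
grip_width: 0.0145
```

Request:
apply_moves:
  commands: "-7 -38 0 0 0 0; -7 -38 0 0 0 0; -7 -38 0 0 0 0; -7 -38 0 0 0 0; -7 -38 0 0 0 0"

```text
time_s: 8.67
position: [0.5405, 0.1948, 0.091]
orientation: [0.0, 1.0, 0.001, -0.001]
force: [0.7, 0.6, 0.4]
grip_width: 0.0143
```

Request:
apply_moves:
  commands: "-7 -38 0 0 0 0; -7 -38 0 0 0 0; -7 -38 0 0 0 0; -3 -23 0 0 0 0; 0 0 0 0 0 0"

```text
time_s: 9.08
position: [0.5166, 0.3346, 0.0912]
orientation: [-0.0, 1.0, 0.003, -0.0]
force: [0.4, 0.2, 0.3]
grip_width: 0.0144
```

Request:
apply_moves:
  commands: "4 3 20 0 0 -1.2; 0 0 30 0 0 0; 0 0 18 0 0 0; 0 0 5 0 0 0; 0 0 0 0 0 0"

```text
time_s: 9.5
position: [0.5203, 0.3257, 0.0169]
orientation: [0.001, 1.0, 0.011, -0.002]
force: [0.1, 0.4, -0.8]
grip_width: 0.0144
```

```bash
python3 look.py a3.png
```

```text
[0.5213 0.3264 0.0184] 0.014627691402239157
```

View pics/a3.png

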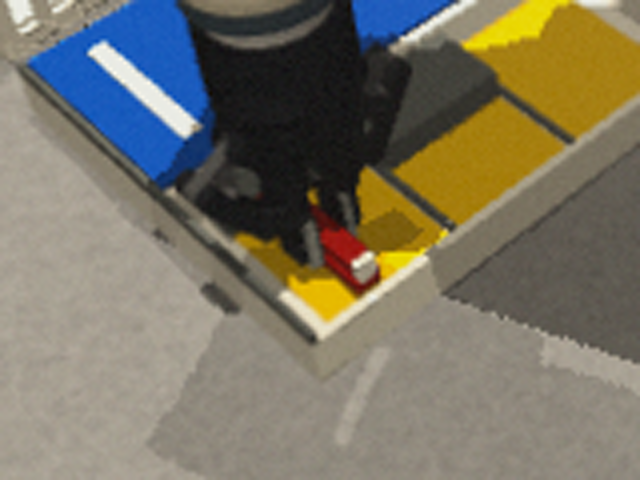

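Request:
apply_moves:
  commands: "0 -4 5 0 0 0; 0 0 4 0 0 0; 0 0 1 0 0 0; 0 0 0 0 0 0"

```text
time_s: 9.88
position: [0.522, 0.3315, 0.0096]
orientation: [-0.0, 1.0, 0.011, 0.0]
force: [0.3, -0.1, -0.6]
grip_width: 0.0147
```

Request:
apply_moves:
  commands: "0 0 2 0 0 0; 0 0 0 0 0 0"

```text
time_s: 10.05
position: [0.5219, 0.3314, 0.0074]
orientation: [-0.0, 1.0, 0.011, 0.0]
force: [-0.5, -0.2, 1.0]
grip_width: 0.0145
```

Request:
apply_moves:
  commands: "0 0 0 0 0 0; 0 0 0 0 0 0; 0 0 0 0 0 0"
  fingers: 0.65

```text
time_s: 10.3
position: [0.5219, 0.3314, 0.0074]
orientation: [-0.0, 1.0, 0.011, 0.0]
force: [0.1, -0.0, 0.7]
grip_width: 0.0301
```

Request:
apply_moves:
  commands: "0 0 -15 0 0 0; 0 0 -40 0 0 0; 0 0 -35 0 0 0; 0 0 0 0 0 1.2"

```text
time_s: 10.63
position: [0.5257, 0.3337, 0.105]
orientation: [-0.003, 1.0, 0.0, 0.005]
force: [1.1, 1.2, -0.0]
grip_width: 0.0298
```

```bash
python3 look.py a4.png; python3 - <<'E'
from h import *
c=cam('top'); save(c,'t3.png')
for o in clips(c): print(o['px'],o['e0'],o['e1'],o['len'],o['yaw'])
E
```

```text
[0.5246 0.333  0.1025] 0.030102205252135007
[316.9 164.7] [570.1 -48.8] [664.7 -79.2] 99.3 -17.8
[418.1 161.8] [ 605.2 -323. ] [ 655.1 -331.7] 50.7 -9.9
[412.8 226.4] [ 410.6 -316.8] [ 511.  -313.1] 100.4 2.1
[371.8 228.9] [ 417.4 -221.4] [ 490.4 -196.3] 77.2 19.0
```

View pics/a4.png

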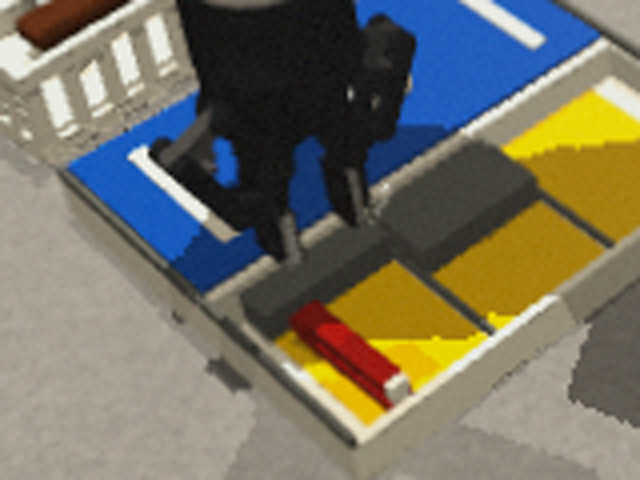

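View pics/t3.png

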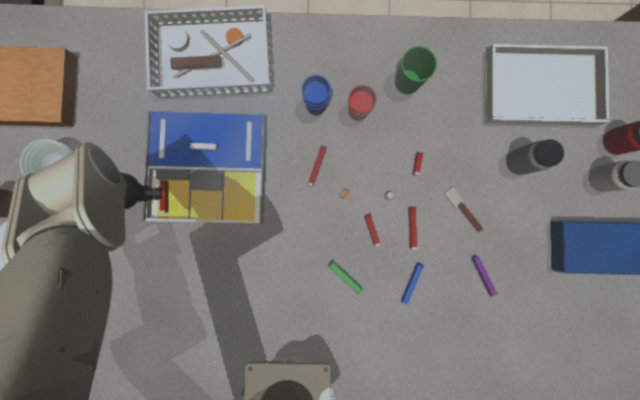

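Request:
apply_moves:
  commands: "-5 38 0 0 0 0; -5 38 0 0 0 0; -5 38 0 0 0 0; -5 38 0 0 0 0; -5 38 0 0 0 0"
  fingers: 0.3

```text
time_s: 11.15
position: [0.4955, 0.1396, 0.0966]
orientation: [0.0, 1.0, 0.001, -0.001]
force: [1.1, -0.7, 0.2]
grip_width: 0.0597
```

Request:
apply_moves:
  commands: "-5 38 0 0 0 0; -5 38 0 0 0 0; -5 38 0 0 0 0; -5 38 0 0 0 0; -5 38 0 0 0 0"

```text
time_s: 11.57
position: [0.4707, -0.0503, 0.0967]
orientation: [-0.0, 1.0, 0.001, -0.001]
force: [0.1, -0.4, 1.3]
grip_width: 0.0601
```

Request:
apply_moves:
  commands: "-6 38 0 0 0 0; -6 38 0 0 0 0; -6 38 0 0 0 0; -6 38 0 0 0 0; 0 12 0 0 0 0"

```text
time_s: 11.98
position: [0.447, -0.2164, 0.0968]
orientation: [0.0, 1.0, -0.001, -0.0]
force: [0.5, -1.1, 0.7]
grip_width: 0.0597
```

Request:
apply_moves:
  commands: "0 0 20 0 0 -6.4; 0 0 20 0 0 -6.3; 0 0 20 0 0 -6.3; 0 0 10 0 0 0; 0 0 0 0 0 0"

```text
time_s: 12.4
position: [0.4465, -0.2115, 0.025]
orientation: [-0.002, 0.986, 0.164, -0.002]
force: [-0.1, 0.0, 0.2]
grip_width: 0.0599
```

Request:
apply_moves:
  commands: "2 0 15 0 0 0; 0 0 7 0 0 0; 0 0 0 0 0 0"

```text
time_s: 12.65
position: [0.4497, -0.2115, 0.0046]
orientation: [-0.001, 0.986, 0.165, -0.001]
force: [-0.9, -0.3, -0.2]
grip_width: 0.0603
```

```bash
python3 look.py a5.png
```

```text
[ 0.45   -0.2117  0.0052] 0.0600193068905995
```

View pics/a5.png

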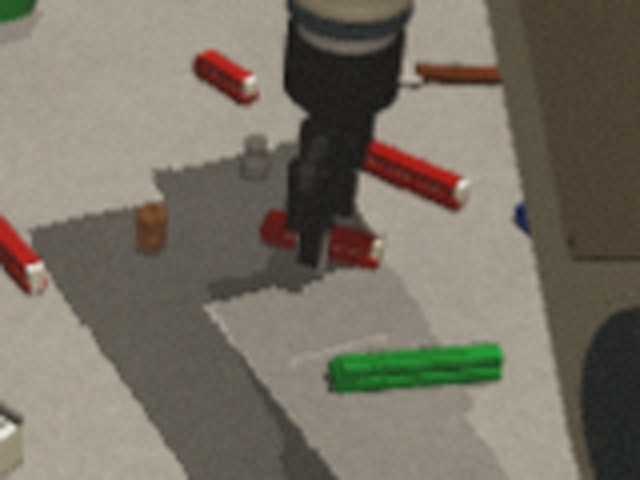

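Request:
apply_moves:
  commands: "0 0 1 0 0 0; 0 0 0 0 0 0; 0 0 0 0 0 0; 0 0 0 0 0 0; 0 0 0 0 0 0"
  fingers: 1

```text
time_s: 13.12
position: [0.4507, -0.2123, 0.0051]
orientation: [0.0, 0.986, 0.165, 0.0]
force: [-1.9, 0.5, 5.5]
grip_width: 0.0147
```

Request:
apply_moves:
  commands: "0 0 -20 0 0 0; 0 0 -30 0 0 5.9; 0 0 -30 0 0 5.9; 0 0 0 0 0 5.9; 0 0 0 0 0 0"

```text
time_s: 13.53
position: [0.4515, -0.2127, 0.0863]
orientation: [0.001, 1.0, 0.01, 0.002]
force: [0.1, -0.1, -0.4]
grip_width: 0.0146
```

```bash
python3 look.py a6.png
```

```text
[ 0.4506 -0.2123  0.0852] 0.014417215848777008
```

View pics/a6.png

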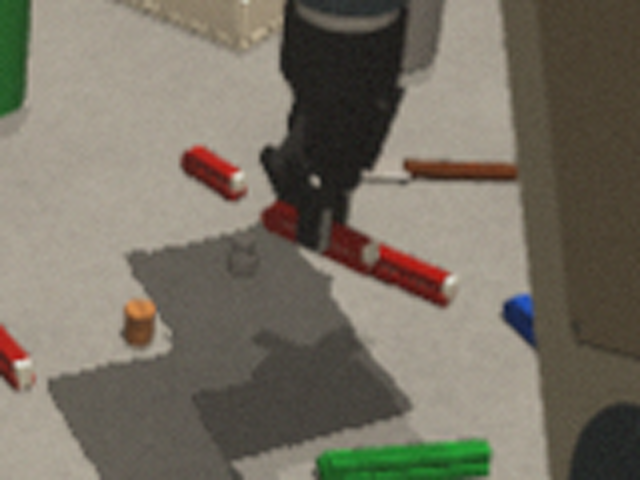

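Request:
apply_moves:
  commands: "6 -38 -2 0 0 0; 6 -38 -2 0 0 0; 6 -38 -2 0 0 0; 6 -38 0 0 0 0; 6 -38 0 0 0 0"

```text
time_s: 14.0
position: [0.4748, -0.0198, 0.0894]
orientation: [-0.0, 1.0, 0.013, -0.001]
force: [0.2, 0.5, 0.1]
grip_width: 0.0144
```

Request:
apply_moves:
  commands: "6 -38 0 0 0 0; 6 -38 0 0 0 0; 6 -38 0 0 0 0; 6 -38 0 0 0 0; 6 -38 0 0 0 0"

```text
time_s: 14.42
position: [0.5002, 0.171, 0.0891]
orientation: [0.0, 1.0, 0.014, -0.001]
force: [0.5, -0.6, -0.8]
grip_width: 0.0145
```

Request:
apply_moves:
  commands: "6 -38 0 0 0 0; 6 -38 0 0 0 0; 6 -38 0 0 0 0; 2 -5 0 0 0 0; 0 0 0 0 0 0"

```text
time_s: 14.83
position: [0.518, 0.2907, 0.0891]
orientation: [0.0, 1.0, 0.015, -0.0]
force: [-0.6, -0.3, -0.4]
grip_width: 0.0144
```

Request:
apply_moves:
  commands: "3 0 20 0 0 0; 0 0 30 0 0 0; 0 0 15 0 0 0; 0 0 0 0 0 0; 0 0 0 0 0 0"

```text
time_s: 15.25
position: [0.5201, 0.2868, 0.024]
orientation: [0.001, 1.0, 0.012, -0.002]
force: [0.6, 0.8, 0.6]
grip_width: 0.0143
```

```bash
python3 look.py a7.png
```

```text
[0.5211 0.2875 0.0252] 0.014781591926219965
```

View pics/a7.png

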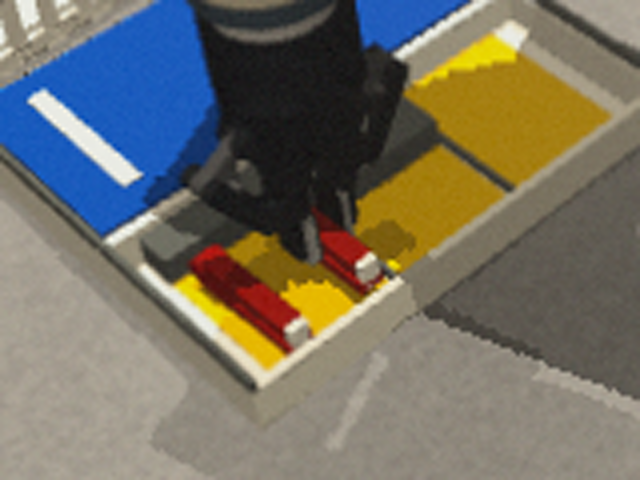

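Request:
apply_moves:
  commands: "0 -5 8 0 0 0; 0 0 5 0 0 0; 0 0 2 0 0 0; 0 0 0 0 0 0"

```text
time_s: 15.63
position: [0.5211, 0.2937, 0.0101]
orientation: [0.0, 1.0, 0.012, -0.0]
force: [-0.8, 0.3, -0.9]
grip_width: 0.0145
```

Request:
apply_moves:
  commands: "0 0 1 0 0 0; 0 0 0 0 0 0"

```text
time_s: 15.8
position: [0.5213, 0.2938, 0.0094]
orientation: [-0.0, 1.0, 0.012, 0.0]
force: [-0.2, -1.1, -0.1]
grip_width: 0.0146
```

Request:
apply_moves:
  commands: "0 0 0 0 0 0; 0 0 0 0 0 0; 0 0 0 0 0 0"
  fingers: 0.75

```text
time_s: 16.05
position: [0.5214, 0.2938, 0.0095]
orientation: [-0.0, 1.0, 0.012, 0.0]
force: [-0.5, -0.3, 0.2]
grip_width: 0.0215
```

Request:
apply_moves:
  commands: "0 0 -15 0 0 0; 0 0 -40 0 0 0; 0 0 -35 0 0 0; 0 0 0 0 0 1.4"

```text
time_s: 16.38
position: [0.5251, 0.2958, 0.1057]
orientation: [-0.002, 1.0, -0.0, 0.005]
force: [1.4, 1.4, 1.5]
grip_width: 0.0217
```

```bash
python3 look.py a8.png; python3 - <<'E'
from h import *
c=cam('top'); save(c,'t4.png')
for o in clips(c): print(o['px'],o['e0'],o['e1'],o['len'],o['yaw'])
E
```

```text
[0.5239 0.2951 0.1033] 0.021474108846661132
[316.9 164.6] [570.1 -48.9] [664.7 -79.1] 99.3 -17.7
[418.1 161.8] [ 605.3 -322.9] [ 655.1 -332. ] 50.7 -10.3
[412.8 226.4] [ 410.6 -316.8] [ 511.  -313.1] 100.4 2.1
```

View pics/a8.png

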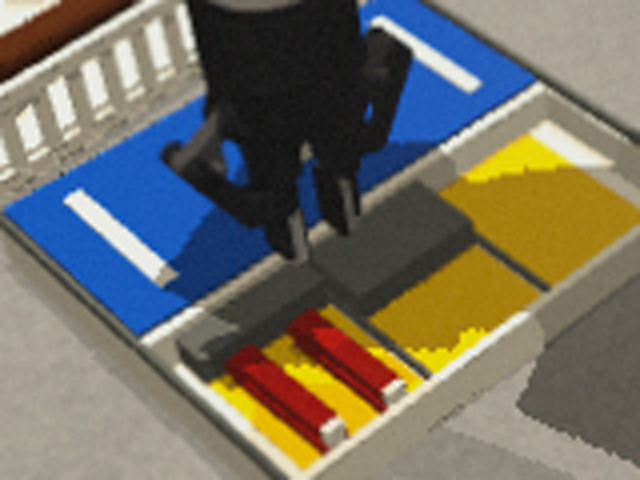

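Request:
apply_moves:
  commands: "9 36 0 0 0 0; 9 36 0 0 0 0; 9 36 0 0 0 0; 9 36 0 0 0 0; 9 36 0 0 0 0"
  fingers: 0.3

```text
time_s: 16.9
position: [0.5652, 0.112, 0.0978]
orientation: [0.0, 1.0, 0.0, -0.001]
force: [0.9, 1.1, -0.3]
grip_width: 0.0598
```

Request:
apply_moves:
  commands: "9 36 0 0 0 0; 9 36 0 0 0 0; 9 36 0 0 0 0; 9 36 0 0 0 0; 10 33 0 0 0 0"

```text
time_s: 17.32
position: [0.6109, -0.0654, 0.0976]
orientation: [-0.0, 1.0, -0.0, -0.001]
force: [0.8, 0.6, 0.4]
grip_width: 0.06
```

Request:
apply_moves:
  commands: "0 0 20 0 0 5.9; 0 0 20 0 0 5.9; 0 0 20 0 0 5.9; 0 0 10 0 0 0; 0 0 0 0 0 0"

```text
time_s: 17.73
position: [0.6092, -0.063, 0.0257]
orientation: [0.0, 0.988, -0.153, -0.003]
force: [0.2, 0.3, 0.7]
grip_width: 0.0597
```

Request:
apply_moves:
  commands: "3 0 14 0 0 0; 0 0 8 0 0 0; 0 0 0 0 0 0; 0 0 0 0 0 0"

```text
time_s: 18.07
position: [0.6146, -0.064, 0.0073]
orientation: [0.0, 0.988, -0.153, -0.0]
force: [0.6, 0.7, -0.1]
grip_width: 0.06
```

```bash
python3 look.py a9.png
```

```text
[ 0.615  -0.0641  0.0077] 0.060010464485954707
```

View pics/a9.png

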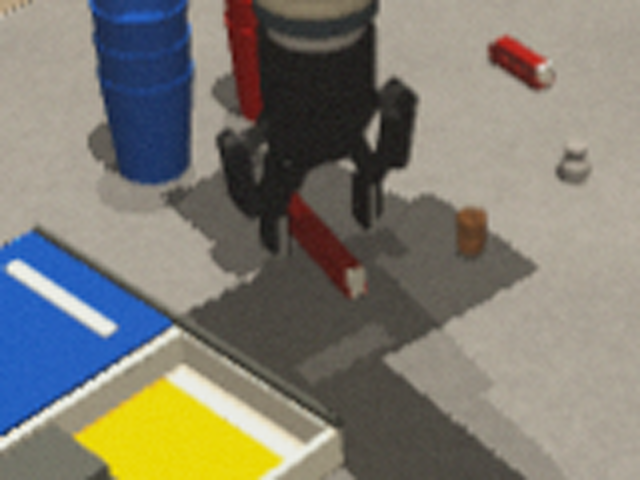

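Request:
apply_moves:
  commands: "-1 0 4 0 0 0; 0 0 0 0 0 0"

```text
time_s: 18.28
position: [0.6138, -0.0638, 0.0035]
orientation: [-0.0, 0.988, -0.154, 0.0]
force: [0.2, 0.4, 0.2]
grip_width: 0.0596
```

Request:
apply_moves:
  commands: "0 0 0 0 0 0; 0 0 0 0 0 0; 0 0 0 0 0 0; 0 0 0 0 0 0; 0 0 0 0 0 0"
  fingers: 1

```text
time_s: 18.7
position: [0.6143, -0.064, 0.0037]
orientation: [-0.0, 0.988, -0.154, 0.0]
force: [-0.4, 0.6, 4.0]
grip_width: 0.0147
```

Request:
apply_moves:
  commands: "0 0 -20 0 0 0; 0 0 -30 0 0 -6.3; 0 0 -30 0 0 -6.3; 0 0 -5 0 0 -6.3; 0 0 0 0 0 0"

```text
time_s: 19.12
position: [0.6157, -0.0642, 0.0909]
orientation: [0.0, 1.0, 0.012, 0.002]
force: [-0.2, 0.1, -0.7]
grip_width: 0.0145
```

```bash
python3 look.py a10.png
```

```text
[ 0.6145 -0.064   0.0892] 0.014674987813101684
```

View pics/a10.png

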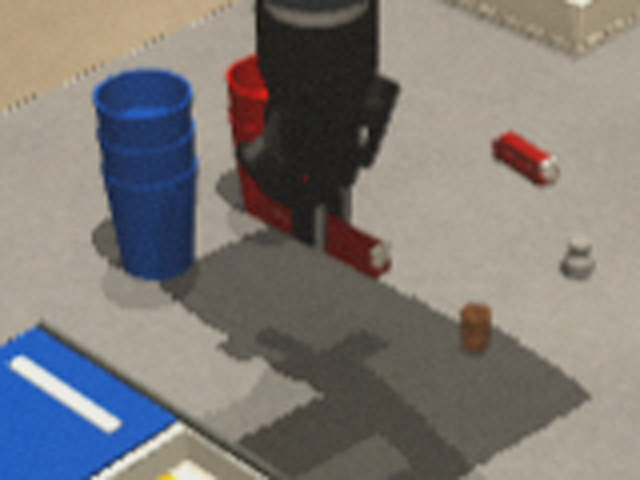

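Request:
apply_moves:
  commands: "-12 -37 0 0 0 0; -12 -37 0 0 0 0; -12 -37 0 0 0 0; -12 -37 0 0 0 0; -12 -37 0 0 0 0"

```text
time_s: 19.58
position: [0.5482, 0.1209, 0.0867]
orientation: [0.0, 1.0, 0.008, -0.001]
force: [0.6, -0.9, -0.1]
grip_width: 0.0146
```

Request:
apply_moves:
  commands: "-14 -36 0 0 0 0; 0 0 0 0 0 0; 0 0 30 0 0 0; 0 0 20 0 0 0; 0 0 0 0 0 0"

```text
time_s: 20.0
position: [0.5318, 0.1548, 0.0339]
orientation: [0.001, 1.0, 0.009, -0.004]
force: [-0.1, -0.0, 0.2]
grip_width: 0.0143
```

```bash
python3 look.py a11.png
```

```text
[0.5329 0.1548 0.0356] 0.014647470434376413
```

View pics/a11.png

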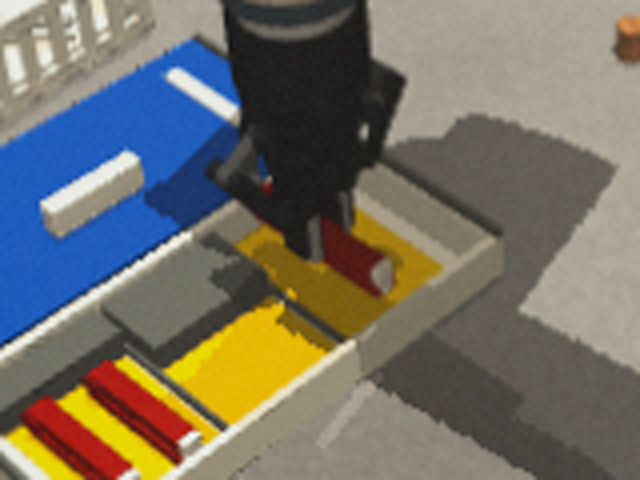

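Request:
apply_moves:
  commands: "0 0 15 0 0 0; 0 0 8 0 0 0; 0 0 0 0 0 0; 0 0 0 0 0 0"

```text
time_s: 20.38
position: [0.5354, 0.1552, 0.0154]
orientation: [0.0, 1.0, 0.009, -0.0]
force: [0.8, 0.5, 0.3]
grip_width: 0.0146
```

```bash
python3 look.py a12.png
```

```text
[0.5358 0.1554 0.0158] 0.014429476851326058
```

View pics/a12.png

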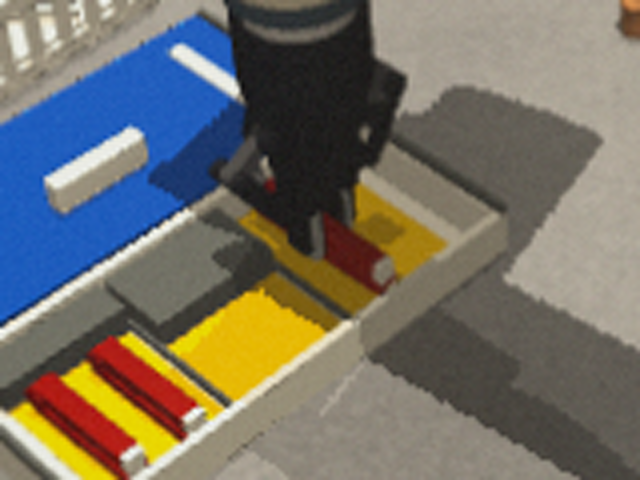

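Inside the row. Lowering and releasing.

Request:
apply_moves:
  commands: "-1 0 5 0 0 0; 0 0 2 0 0 0; 0 0 0 0 0 0; 0 0 0 0 0 0"

```text
time_s: 20.77
position: [0.5345, 0.1555, 0.0084]
orientation: [-0.0, 1.0, 0.01, 0.0]
force: [-0.3, -0.3, -0.5]
grip_width: 0.0147
```

Request:
apply_moves:
  commands: "0 0 0 0 0 0; 0 0 0 0 0 0; 0 0 0 0 0 0"
  fingers: 0.75

```text
time_s: 21.02
position: [0.5346, 0.1556, 0.0084]
orientation: [-0.0, 1.0, 0.01, 0.0]
force: [-0.3, -0.3, -0.4]
grip_width: 0.0215
```

Request:
apply_moves:
  commands: "0 0 -15 0 0 0; 0 0 -40 0 0 0; 0 0 -35 0 0 0; 0 0 0 0 0 1.1"

```text
time_s: 21.35
position: [0.5384, 0.1566, 0.1042]
orientation: [-0.001, 1.0, 0.001, 0.005]
force: [1.7, 1.0, 0.7]
grip_width: 0.0215
```

```bash
python3 look.py a13.png; python3 - <<'E'
from h import *
c=cam('top'); save(c,'t5.png')
for o in clips(c)+clips(c,.026,140,270,165,225): print(o['px'],o['e0'],o['e1'],o['len'],o['yaw'],o['near'],o['far'])
E
```

```text
[0.5371 0.1562 0.1019] 0.020920467425963662
[420.8 150.4] [ 636.  -330.2] [ 685.  -338.3] 49.7 -9.3 [127 154 159 139 119 117 126 138] [ 80 104 124 137 140 141 140 139]
[412.8 226.5] [ 410.6 -316.8] [ 511.  -313.2] 100.5 2.1 [119 153 170 163 151 142 139 139] [ 63  81 107 128 138 139 138 137]
[231.7 205.1] [487.8 150.4] [529.1 153.6] 41.4 4.4 [69 84 90 82 68 59 54 55] [60 60 60 61 60 62 63 63]
```

View pics/a13.png

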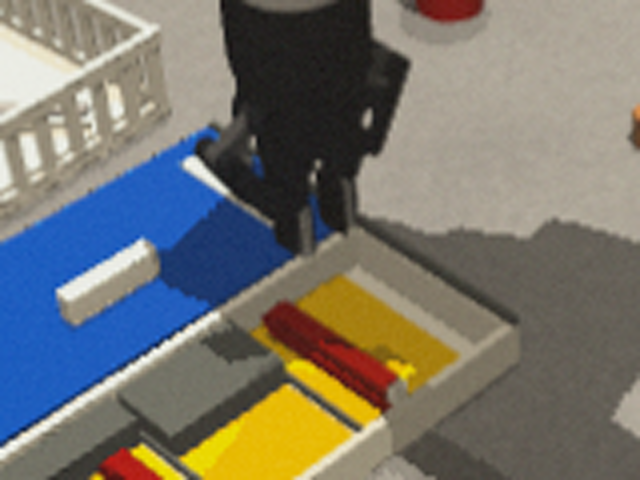

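Request:
apply_moves:
  commands: "-6 38 0 0 0 0; -6 38 0 0 0 0; -6 38 0 0 0 0; -6 38 0 0 0 0; -6 38 0 0 0 0"
  fingers: 0.3

```text
time_s: 21.87
position: [0.5029, -0.0359, 0.0969]
orientation: [-0.0, 1.0, 0.001, -0.001]
force: [-0.0, -0.3, 1.0]
grip_width: 0.0595
```

Request:
apply_moves:
  commands: "-6 38 0 0 0 0; -6 38 0 0 0 0; -6 38 0 0 0 0; -6 38 0 0 0 0; -6 38 0 0 0 0"

```text
time_s: 22.28
position: [0.4732, -0.2259, 0.0968]
orientation: [-0.001, 1.0, 0.001, -0.001]
force: [0.5, 0.1, 0.7]
grip_width: 0.0598
```

Request:
apply_moves:
  commands: "-10 38 0 0 0 0; -8 38 0 0 0 0; 0 14 10 0 0 -2; 0 0 30 0 0 0; 0 0 20 0 0 0"

```text
time_s: 22.7
position: [0.4556, -0.3155, 0.0359]
orientation: [-0.0, 1.0, 0.017, -0.001]
force: [-0.6, 0.0, -1.0]
grip_width: 0.0598
```

Request:
apply_moves:
  commands: "0 0 15 0 0 0; 0 0 8 0 0 0; 0 0 0 0 0 0; 0 0 0 0 0 0"

```text
time_s: 23.03
position: [0.4565, -0.3141, 0.0146]
orientation: [-0.001, 1.0, 0.018, -0.001]
force: [-0.3, -0.2, -0.3]
grip_width: 0.0598
```

```bash
python3 look.py a14.png
```

```text
[ 0.457  -0.3145  0.0153] 0.05994436912784488
```

View pics/a14.png

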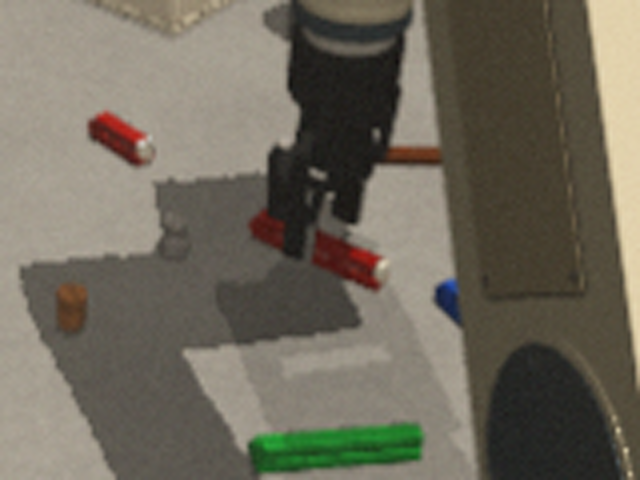

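Request:
apply_moves:
  commands: "0 0 8 0 0 0; 0 0 3 0 0 0; 0 0 0 0 0 0; 0 0 0 0 0 0"

```text
time_s: 23.42
position: [0.457, -0.3145, 0.0044]
orientation: [0.0, 1.0, 0.018, 0.0]
force: [-0.2, 0.1, 0.7]
grip_width: 0.0596
```

Request:
apply_moves:
  commands: "0 0 0 0 0 0; 0 0 0 0 0 0; 0 0 0 0 0 0; 0 0 0 0 0 0; 0 0 0 0 0 0"
  fingers: 1

```text
time_s: 23.83
position: [0.4572, -0.3148, 0.0047]
orientation: [0.0, 1.0, 0.018, 0.0]
force: [-0.1, 0.1, 3.0]
grip_width: 0.0143
```

Request:
apply_moves:
  commands: "0 0 -20 0 0 0; 0 0 -30 0 0 1; 0 0 -35 0 0 0; 0 0 0 0 0 0; 0 0 0 0 0 0"

```text
time_s: 24.25
position: [0.4582, -0.3155, 0.0912]
orientation: [0.001, 1.0, 0.009, 0.002]
force: [-0.5, 0.5, -0.2]
grip_width: 0.0146
```

```bash
python3 look.py a15.png
```

```text
[ 0.4571 -0.3147  0.0898] 0.014744460361375285
```

View pics/a15.png

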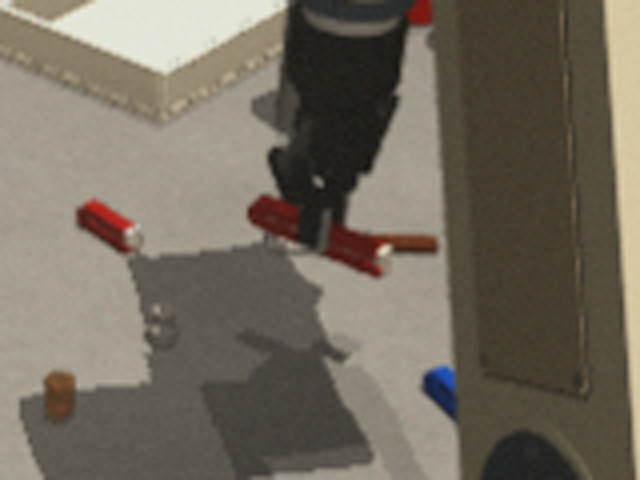

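Request:
apply_moves:
  commands: "7 -36 0 0 0 0; 7 -36 0 0 0 0; 7 -36 0 0 0 0; 7 -36 0 0 0 0; 7 -36 0 0 0 0"

```text
time_s: 24.72
position: [0.4874, -0.1321, 0.0877]
orientation: [-0.0, 1.0, 0.009, -0.001]
force: [1.5, -0.1, -0.2]
grip_width: 0.0144
```

Request:
apply_moves:
  commands: "7 -36 0 0 0 0; 7 -36 0 0 0 0; 7 -36 0 0 0 0; 7 -36 0 0 0 0; 7 -36 0 0 0 0"

```text
time_s: 25.13
position: [0.5191, 0.0484, 0.0877]
orientation: [0.0, 1.0, 0.009, -0.002]
force: [0.4, 0.0, 0.6]
grip_width: 0.0153
```

Request:
apply_moves:
  commands: "7 -36 0 0 0 0; 7 -34 0 0 0 0; 1 0 0 0 0 0; 0 0 30 0 0 0; 0 0 0 0 0 0"

```text
time_s: 25.55
position: [0.5305, 0.117, 0.0547]
orientation: [0.001, 1.0, 0.01, -0.004]
force: [-1.0, -0.1, -0.5]
grip_width: 0.0146
```

```bash
python3 look.py a16.png
```

```text
[0.5307 0.1165 0.0561] 0.014596657443889582
```

View pics/a16.png

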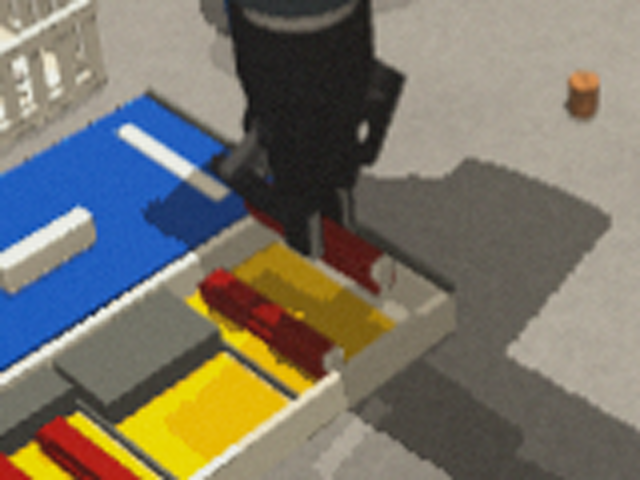

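Request:
apply_moves:
  commands: "1 0 15 0 0 0; 0 0 15 0 0 0; 0 0 5 0 0 0; 0 0 0 0 0 0; 0 0 0 0 0 0"

```text
time_s: 26.02
position: [0.5348, 0.1165, 0.0245]
orientation: [0.0, 1.0, 0.009, -0.0]
force: [-1.0, -0.0, -0.8]
grip_width: 0.0145
```

```bash
python3 look.py a17.png
```

```text
[0.5352 0.1166 0.0249] 0.014594832529196293
```

View pics/a17.png

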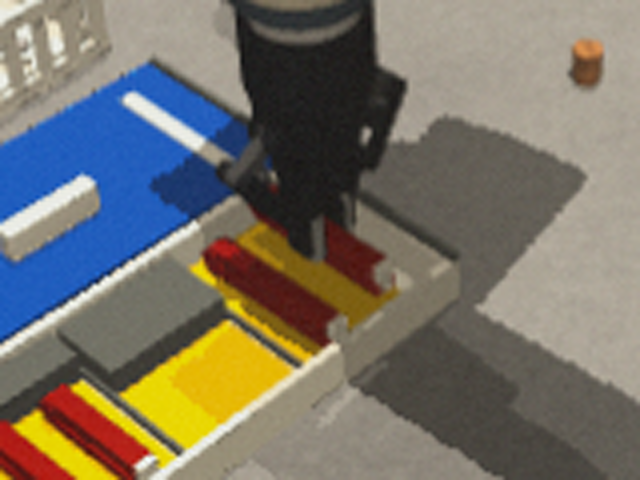

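Request:
apply_moves:
  commands: "0 0 8 0 0 0; 0 0 5 0 0 0; 0 0 2 0 0 0; 0 0 0 0 0 0; 0 0 0 0 0 0"

```text
time_s: 26.48
position: [0.5349, 0.1169, 0.0092]
orientation: [0.0, 1.0, 0.009, -0.0]
force: [0.8, -0.0, -0.3]
grip_width: 0.0147
```

```bash
python3 look.py a18.png
```

```text
[0.535  0.117  0.0093] 0.014628333538816285
```

View pics/a18.png

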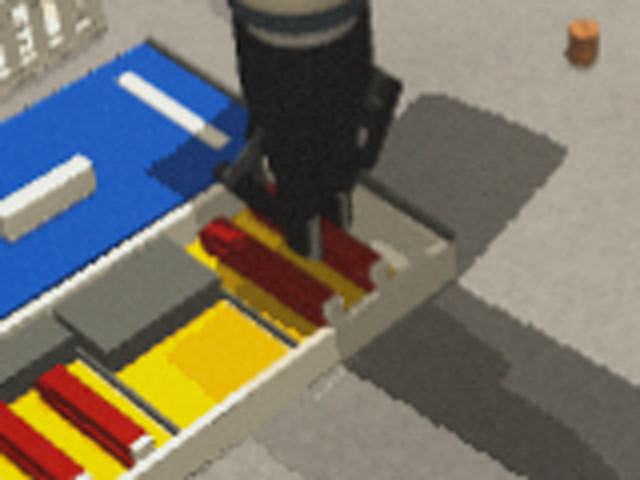

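Request:
apply_moves:
  commands: "0 0 0 0 0 0; 0 0 0 0 0 0; 0 0 0 0 0 0"
  fingers: 0.75

```text
time_s: 26.78
position: [0.5351, 0.117, 0.0094]
orientation: [-0.0, 1.0, 0.009, 0.0]
force: [0.4, -0.3, -0.2]
grip_width: 0.0214
```

Request:
apply_moves:
  commands: "0 0 -15 0 0 0; 0 0 -40 0 0 0; 0 0 -35 0 0 0; 4 35 0 0 0 1.1; 4 35 0 0 0 0"

```text
time_s: 27.2
position: [0.5457, 0.0477, 0.102]
orientation: [-0.0, 1.0, 0.001, 0.003]
force: [1.0, 0.2, -0.4]
grip_width: 0.0212
```

Request:
apply_moves:
  commands: "10 35 0 0 0 0; 10 36 0 0 0 0; 10 36 0 0 0 0; 10 36 0 0 0 0; 10 36 0 0 0 0"
  fingers: 0.3

```text
time_s: 27.62
position: [0.5936, -0.1339, 0.0995]
orientation: [-0.0, 1.0, -0.0, 0.0]
force: [0.7, 0.8, -0.3]
grip_width: 0.0597
```

```bash
python3 - <<'E'
from h import *
print(readout.sense()['position'])
c=cam('top'); im=cv2.resize(c['pixels'][130:240,140:460],None,fx=2.5,fy=2.5,interpolation=cv2.INTER_CUBIC);cv2.imwrite('pics/t6.png',im[:,:,::-1])
for o in clips(c)+clips(c,.026,140,270,165,225): print(o['px'],o['e0'],o['e1'],o['len'],o['yaw'],o['near'],o['far'])
E
```

```text
[ 0.59362684 -0.13386184  0.09945729]
[420.8 150.4] [ 636.  -330.4] [ 685.  -338.4] 49.7 -9.3 [121 148 154 134 114 112 121 131] [ 77  99 118 131 134 135 134 135]
[247.  194.4] [488.6 112.1] [586.5 116. ] 97.9 2.3 [113 144 158 138 110  92  84  76] [ 75  78  84  89 105 124 144 155]
[163.  195.2] [491.8 327. ] [566.2 327.8] 74.4 0.6 [ 81 112 144 155 136 111  89  81] [ 51  57  68  81  95 103 105 105]
[231.7 198.2] [487.9 151.7] [572.7 153.9] 84.9 1.5 [107 139 155 138 111  93  85  79] [83 85 85 84 85 85 85 88]
[177.5 196.6] [487.4 290.8] [561.9 290.8] 74.5 -0.0 [101 131 151 139 114  93  80  77] [ 54  59  69  75  79  87  97 104]
```

View pics/t6.png

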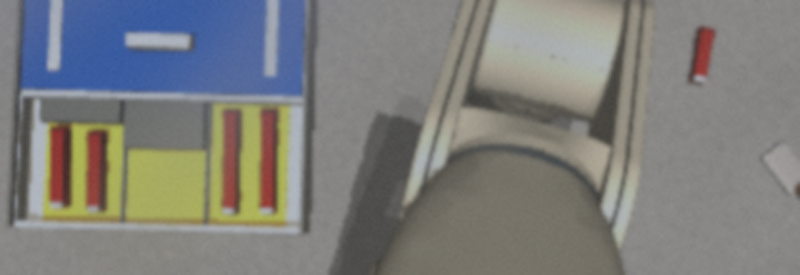

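Request:
apply_moves:
  commands: "10 33 0 0 0 0; 10 33 0 0 0 0; 10 33 0 0 0 0; 10 33 0 0 0 0; 10 33 0 0 0 0"

```text
time_s: 28.08
position: [0.6435, -0.2984, 0.0992]
orientation: [-0.0, 1.0, -0.0, -0.0]
force: [1.4, 0.4, -0.4]
grip_width: 0.0599
```

Request:
apply_moves:
  commands: "13 34 0 0 0 0; 0 0 20 0 0 4.7; 0 0 30 0 0 4.6; 0 0 20 0 0 0; 0 0 0 0 0 0"

```text
time_s: 28.5
position: [0.6529, -0.3294, 0.024]
orientation: [-0.002, 0.997, -0.082, -0.004]
force: [-0.2, -0.4, -0.7]
grip_width: 0.0596
```

Request:
apply_moves:
  commands: "0 0 10 0 0 0; 0 0 5 0 0 0; 0 0 0 0 0 0; 0 0 0 0 0 0"

```text
time_s: 28.83
position: [0.657, -0.3311, 0.0153]
orientation: [0.0, 0.997, -0.081, 0.001]
force: [0.5, -0.2, 0.0]
grip_width: 0.0598
```

```bash
python3 look.py a19.png; python3 - <<'E'
from h import *
c=cam('top')
for o in clips(c): print(o['px'],o['e0'],o['e1'],o['len'],o['yaw'])
E
```

```text
[ 0.6571 -0.3312  0.0155] 0.05993590032195096
```

View pics/a19.png

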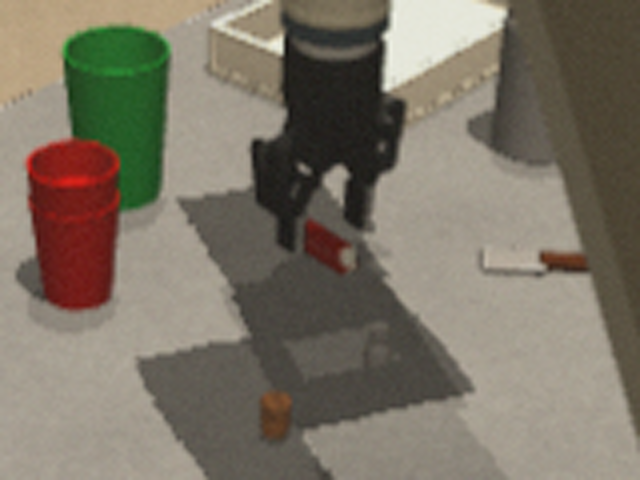

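Request:
apply_moves:
  commands: "0 2 8 0 0 0; 0 0 3 0 0 0; 0 0 0 0 0 0; 0 0 0 0 0 0"

```text
time_s: 29.27
position: [0.6557, -0.3329, 0.0028]
orientation: [-0.0, 0.997, -0.082, -0.0]
force: [0.2, -0.4, 0.2]
grip_width: 0.0596
```

Request:
apply_moves:
  commands: "0 0 0 0 0 0; 0 0 0 0 0 0; 0 0 0 0 0 0; 0 0 0 0 0 0; 0 0 0 0 0 0"
  fingers: 1

```text
time_s: 29.68
position: [0.6563, -0.3332, 0.0036]
orientation: [0.0, 0.997, -0.081, 0.0]
force: [-0.3, -0.1, 0.7]
grip_width: 0.0145
```

Request:
apply_moves:
  commands: "0 0 -20 0 0 0; 0 0 -30 0 0 -5.3; 0 0 -35 0 0 -5.2; 0 0 0 0 0 0; 0 0 0 0 0 0"

```text
time_s: 30.1
position: [0.6577, -0.3339, 0.0913]
orientation: [0.001, 1.0, 0.01, 0.002]
force: [-0.2, -0.3, 0.0]
grip_width: 0.0144
```

```bash
python3 look.py a20.png
```

```text
[ 0.6563 -0.3332  0.0891] 0.014668709495785607
```

View pics/a20.png

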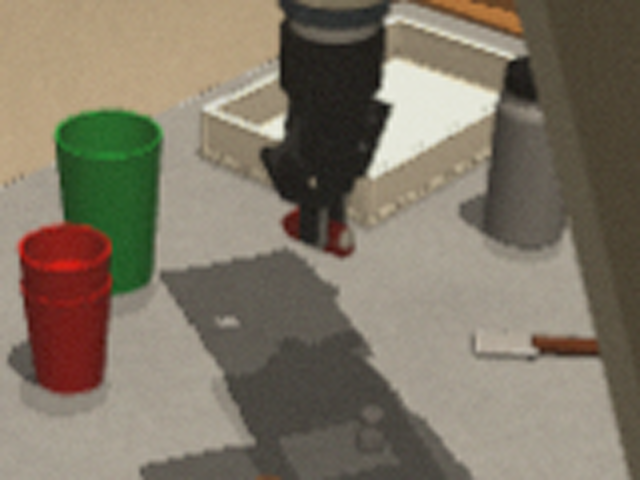

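Request:
apply_moves:
  commands: "-9 -37 0 0 0 0; -9 -37 0 0 0 0; -9 -37 0 0 0 0; -9 -37 0 0 0 0; -9 -37 0 0 0 0"

```text
time_s: 30.57
position: [0.6051, -0.1472, 0.0864]
orientation: [-0.0, 1.0, 0.009, -0.002]
force: [2.0, 0.3, -0.3]
grip_width: 0.0146
```

Request:
apply_moves:
  commands: "-9 -37 0 0 0 0; -9 -37 0 0 0 0; -9 -37 0 0 0 0; -9 -37 0 0 0 0; -9 -37 0 0 0 0"

```text
time_s: 30.98
position: [0.5565, 0.0366, 0.0868]
orientation: [0.0, 1.0, 0.01, -0.002]
force: [0.6, 0.2, -0.8]
grip_width: 0.0145
```

Request:
apply_moves:
  commands: "-9 -37 0 0 0 0; -9 -37 0 0 0 0; -9 -37 0 0 0 0; -10 -37 0 0 0 0; -10 -38 0 0 0 0"

```text
time_s: 31.4
position: [0.5058, 0.2212, 0.0868]
orientation: [0.001, 1.0, 0.01, -0.001]
force: [0.1, 0.1, -0.6]
grip_width: 0.0147
```

Request:
apply_moves:
  commands: "0 0 0 0 0 0; 0 0 0 0 0 0"

```text
time_s: 31.57
position: [0.506, 0.2216, 0.0869]
orientation: [0.0, 1.0, 0.012, -0.001]
force: [0.9, -1.1, -0.3]
grip_width: 0.0147
```

```bash
python3 look.py a21.png
```

```text
[0.5065 0.2203 0.087 ] 0.014559187381155187
```

View pics/a21.png

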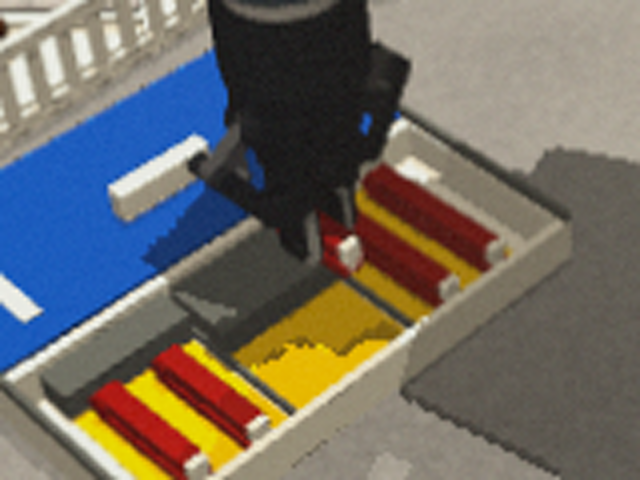

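Request:
apply_moves:
  commands: "1 -2 20 0 0 0; 0 0 30 0 0 0; 0 0 18 0 0 0; 0 0 0 0 0 0; 0 0 0 0 0 0"

```text
time_s: 32.03
position: [0.508, 0.2203, 0.0191]
orientation: [0.001, 1.0, 0.009, -0.002]
force: [0.4, -0.1, -0.0]
grip_width: 0.0148
```

Request:
apply_moves:
  commands: "0 0 5 0 0 0; 0 0 3 0 0 0; 0 0 0 0 0 0; 0 0 0 0 0 0"

```text
time_s: 32.37
position: [0.5092, 0.2221, 0.0129]
orientation: [-0.0, 1.0, 0.01, 0.0]
force: [0.9, 0.7, -0.5]
grip_width: 0.0147
```

```bash
python3 look.py a22.png
```

```text
[0.5092 0.2222 0.0129] 0.014868507207681113
```

View pics/a22.png

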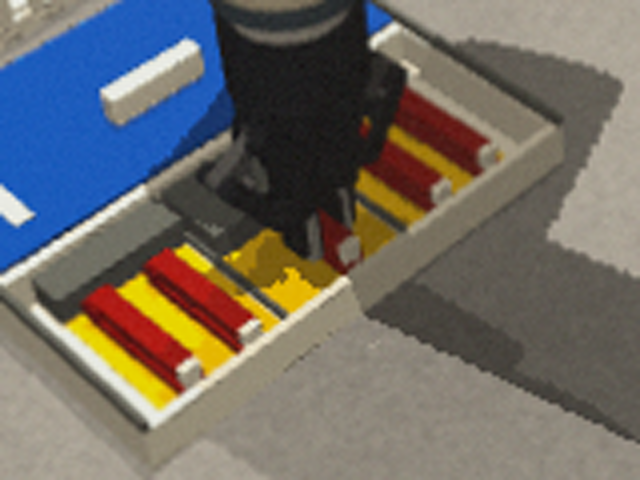

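Request:
apply_moves:
  commands: "-1 0 3 0 0 0; 0 0 2 0 0 0; 0 0 0 0 0 0; 0 0 0 0 0 0"

```text
time_s: 32.75
position: [0.5078, 0.2222, 0.0076]
orientation: [-0.0, 1.0, 0.01, 0.0]
force: [-1.4, -0.3, 4.1]
grip_width: 0.0147
```

Request:
apply_moves:
  commands: "0 0 0 0 0 0; 0 0 0 0 0 0; 0 0 0 0 0 0"
  fingers: 0.75

```text
time_s: 33.0
position: [0.5077, 0.2221, 0.0071]
orientation: [0.0, 1.0, 0.01, -0.0]
force: [0.3, -0.0, 0.3]
grip_width: 0.0214
```

Request:
apply_moves:
  commands: "0 0 -15 0 0 0; 0 0 -40 0 0 0; 0 0 -40 0 0 1.2; 0 0 0 0 0 0; 0 0 0 0 0 0"

```text
time_s: 33.42
position: [0.5094, 0.2228, 0.1047]
orientation: [-0.001, 1.0, -0.0, 0.002]
force: [0.0, 0.5, -0.6]
grip_width: 0.0209
```

```bash
python3 look.py a23.png; python3 - <<'E'
from h import *
c=cam('top'); save(c,'t7.png')
E
```

```text
[0.5081 0.2222 0.103 ] 0.021509007686400582
```

View pics/a23.png

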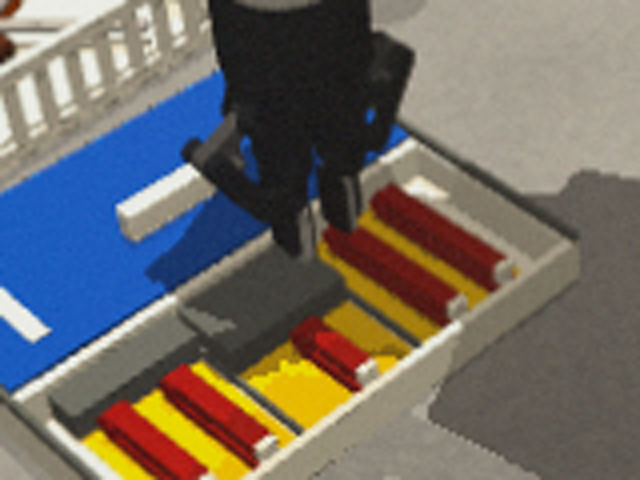

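View pics/t7.png

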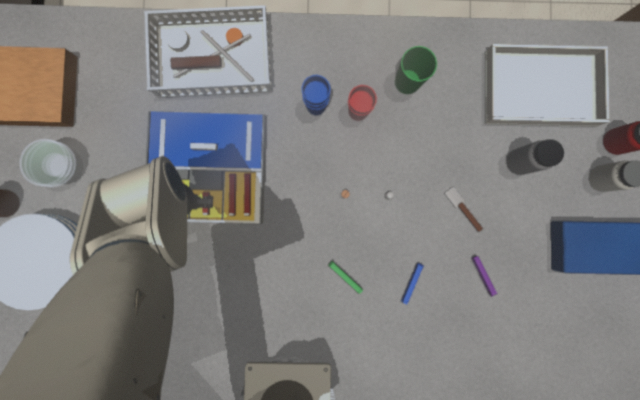

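Request:
apply_moves:
  commands: "37 0 0 0 0 0; 37 0 0 0 0 0; 37 0 0 0 0 0; 37 0 0 0 0 0; 36 0 0 0 0 0"
  fingers: 1

```text
time_s: 33.93
position: [0.6922, 0.2214, 0.0997]
orientation: [0.001, 1.0, -0.0, -0.002]
force: [0.5, 0.6, 0.1]
grip_width: -0.0002
```

Request:
apply_moves:
  commands: "0 -1 0 0 0 0; 0 0 30 0 0 0; 0 0 20 0 0 0; 0 0 6 0 0 0; 0 0 0 0 0 0"

```text
time_s: 34.35
position: [0.6888, 0.2221, 0.0421]
orientation: [0.001, 1.0, -0.0, -0.004]
force: [-0.5, 1.0, 0.2]
grip_width: 0.0002
```

```bash
python3 look.py a24.png
```

```text
[0.6902 0.2226 0.0442] 0.00014861376886094601
```

View pics/a24.png

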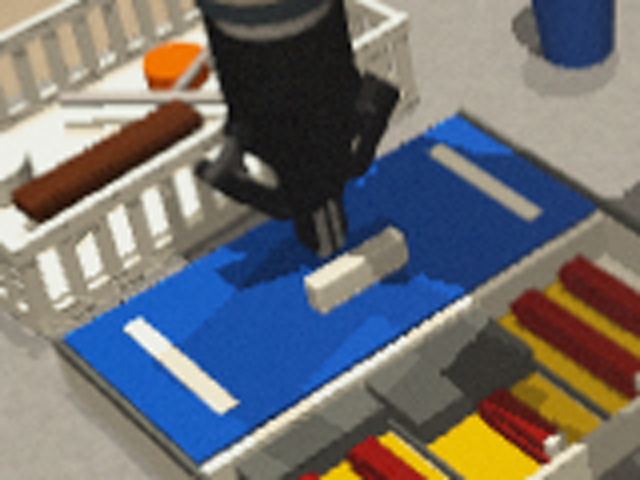

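Request:
apply_moves:
  commands: "-12 0 0 0 0 0; -15 0 0 0 0 0; -15 0 0 0 0 0; -15 0 0 0 0 0; -15 0 0 0 0 0"

```text
time_s: 34.82
position: [0.6206, 0.2234, 0.048]
orientation: [-0.001, 1.0, -0.0, 0.002]
force: [1.9, 0.4, -0.7]
grip_width: 0.0
```

Request:
apply_moves:
  commands: "-15 0 0 0 0 0; -15 0 0 0 0 0; -15 0 0 0 0 0; -12 0 0 0 0 0; 0 0 0 0 0 0"

```text
time_s: 35.23
position: [0.5613, 0.2232, 0.0475]
orientation: [-0.0, 1.0, 0.0, -0.0]
force: [0.4, 0.7, -0.0]
grip_width: 0.0
```

Request:
apply_moves:
  commands: "-10 0 0 0 0 0; -10 0 0 0 0 0; -5 0 0 0 0 0; 0 0 0 0 0 0; 0 0 0 0 0 0"

```text
time_s: 35.65
position: [0.5373, 0.223, 0.0463]
orientation: [0.0, 1.0, -0.0, -0.0]
force: [0.8, 0.3, 0.1]
grip_width: 0.0002
```

```bash
python3 look.py a25.png
```

```text
[0.5376 0.223  0.0462] -4.325510008762426e-05
```

View pics/a25.png

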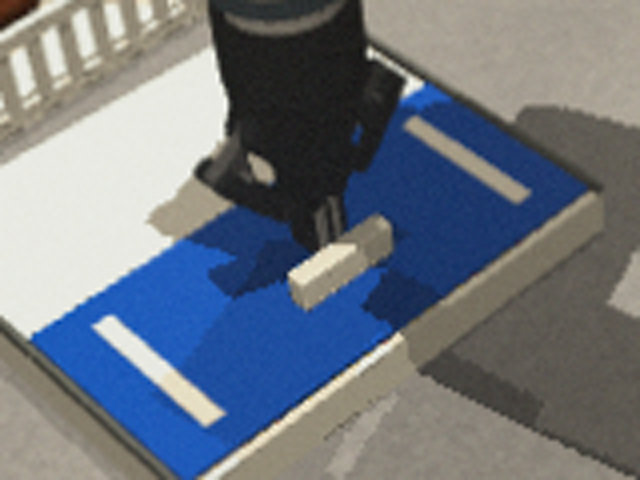

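Nearly shut. Finishing gently until the force rises.

Request:
apply_moves:
  commands: "-4 0 0 0 0 0; -3 0 0 0 0 0; 0 0 0 0 0 0; 0 0 0 0 0 0"

```text
time_s: 36.03
position: [0.531, 0.2231, 0.0463]
orientation: [-0.0, 1.0, -0.0, 0.0]
force: [1.7, 0.3, 0.4]
grip_width: 0.0
```

Request:
apply_moves:
  commands: "-2 0 0 0 0 0; -2 0 0 0 0 0; 0 0 0 0 0 0"

```text
time_s: 36.28
position: [0.5309, 0.2233, 0.0466]
orientation: [-0.001, 1.0, -0.0, 0.004]
force: [15.1, -3.8, -11.6]
grip_width: -0.0002
```

Request:
apply_moves:
  commands: "-2 0 0 0 0 0; -1 0 0 0 0 0; 0 0 0 0 0 0"

```text
time_s: 36.53
position: [0.5308, 0.2235, 0.0469]
orientation: [-0.001, 1.0, 0.0, 0.007]
force: [24.0, -5.6, -16.4]
grip_width: 0.0002
```

Stop reached at x = 0.531. I back off forward, rise and move aside.

Request:
apply_moves:
  commands: "10 0 0 0 0 0; 10 0 0 0 0 0; 0 0 -30 0 0 0; 0 0 -40 0 0 0; 0 0 -40 0 0 0"

```text
time_s: 36.95
position: [0.5423, 0.2225, 0.1561]
orientation: [0.001, 1.0, -0.0, -0.002]
force: [0.7, 0.9, 0.7]
grip_width: 0.0
```

Request:
apply_moves:
  commands: "-10 38 0 0 0 0; -10 38 0 0 0 0; -10 38 0 0 0 0; -10 38 0 0 0 0; -10 38 0 0 0 0"

```text
time_s: 37.37
position: [0.4924, 0.0318, 0.1564]
orientation: [-0.0, 1.0, 0.0, -0.001]
force: [-0.0, -1.0, 0.1]
grip_width: 0.0002
```

Request:
apply_moves:
  commands: "0 38 0 0 0 0; 0 38 0 0 0 0; 0 38 0 0 0 0; 0 38 0 0 0 0; 0 0 0 0 0 0"

```text
time_s: 37.78
position: [0.4935, -0.1241, 0.1565]
orientation: [0.001, 1.0, -0.003, 0.0]
force: [0.4, -0.1, 0.4]
grip_width: -0.0
```

```bash
python3 - <<'E'
from h import *
print(readout.sense()['position'],readout.sense()['force'])
c=cam('top'); save(c,'t8.png')
im=c['pixels'].astype(int)
m=im.min(axis=2)>110; m[:180]=0; m[215:]=0; m[:,:170]=0; m[:,235:]=0
print(comps(m,c,0.058,20))
s=cam('side');save(s,'s8.png')
E
```

```text
[ 0.49347745 -0.12413762  0.15650689] [ 0.43579497 -0.05140088  0.37777334]
[array([200.3, 201.5, 513. , 222.5,  61.8,  12.4, -88.7, 154. ])]
```

View pics/t8.png

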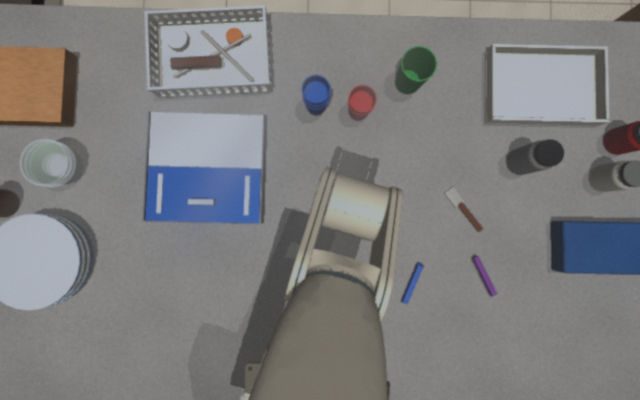

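View pics/s8.png

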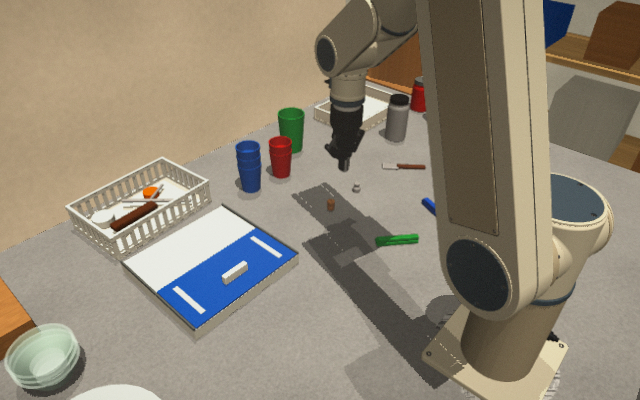

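The lid is shut: the grip at pixel (200,201) measures x = 513 mm, against 652 mm when open. No red clips are left on the counter.

```bash
python3 -c "
from plant import workorder
print(workorder.sign_off())"
```

```text
the job is handed in; nothing more can be done
None
```

I slid the lid fully back and laid all five red clips in their rows. I then slid the lid shut against its stop and handed the job in at about 38 s of the 208 s allowed.

- **Clips:** There were two medium, two long and one short; I saw no second short clip. The two medium clips lie side by side in the left row, the short one is on the middle line of its row, and the two long ones are side by side in the right row. The short clip had been knocked about 3 cm while I worked elsewhere, so I measured it again before picking it up.
- **Last checks:** The lid grip measured x = 513 mm shut against 652 mm open, about the full 140 mm of travel. No red clip remained on the counter in the last pictures. The tumblers, stoppers, bottle opener and coloured look-alikes showed no visible shift. The arm was clear and touching nothing, with about 0.6 N on the tool.
- **Less certain:**
  - While I confirmed the lid's open stop, the wrist force briefly reached about 85 N, which is under the 120 N limit. Only the fingertips touched the lid grip.
  - After the clips were placed I checked them only in pictures with the lid open; they cannot be seen now that it is shut.

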